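# Lever a screwdriver upright on the tool rack's edge and hang it up

### The job

Put the screwdriver that lies on the bench back in the empty middle notch of the tool rack, hanging tip down like the two beside it. Pick it up by the handle and, with the gripper pointing straight down all the while, lever it upright in the fingers by pushing its bare shank up against the underside of the rack's rolled front edge; then bring the shank in through the notch's mouth, lower the handle fully home in the hole and let go. Do not knock against the other two screwdrivers, and leave the things lying about where they are.

Things in the scene. Friction and masses are not known exactly. Their poses are not given: they have to be found in the camera images.
- screwdriver: The loose screwdriver, 186 mm long, about 0.07 kg, lying on the bench, tip pointing away from the robot (up to 50 degrees to either side). Its long axis is its own y, at own x = 0, z = 13 mm, tip at y = -82, handle's end at y = +93 mm. It may have rolled about that axis. Its weight centre is in the handle, at y = +45 mm. Hung: own +y points up, the tip down.
- driver_handle (a point): Point on its long axis in the handle, own y = +55 mm: a good place to grip. The handle is dark red plastic, from y = +8 to +93 mm: round, 27 mm across from y = +33 to +83, tapering to 21 mm across at the neck end (y = +9). Gripped lightly (20 to 30 N) across its axis, the screwdriver turns between the finger pads when a few newtons push on its shank.
- driver_neck (a point): Point on its long axis where the bare steel shank, 5.5 mm across and 87 mm long, enters the handle (own y = +5 mm).
- rack: Tool rack of bare bent steel sheet, fixed. Origin: centre of its underside; own +x points to its back, away from the robot, y left, z up. Foot 108 x 250 x 5 mm. Ledge 250 mm long (along y), top at z = 135 mm, 5 mm thick, from x = -40 mm back to an upright sheet at x = +44 mm, 160 mm high. Open underneath but for end cheeks at y = +-121 to 125 mm, x over 4 mm.
- rack_notch (a point): Centre of the empty middle notch's hole, level with the ledge's top (rack x = -12, y = 0, z = +135 mm). The three notches, at rack y = -85, 0, +85, are eight-sided holes 24.4 mm across, open to the front by mouths 14 mm wide. Shanks pass a mouth, handles do not: the handle's tapered end drops into the hole and wedges with the neck about 19 mm below the ledge's top.
- rack_edge (a point): Centre line of the rolled front edge, in the middle notch's mouth (rack x = -40, y = 0, z = +134 mm). The edge is a 10 mm round bead along the rack's y, from -125 to +125 mm, broken by the three 14 mm mouths; its top is 4 mm above the ledge, its underside at z = 129 mm. Between the notches (around y = +-42 mm) it is plain.
- hung_left: Screwdriver of the same kind, fixed, hanging tip down in the left notch (rack y = +85 mm); its handle stands about 70 mm above the ledge. Origin 24 mm below the ledge's top and 13 mm beside its axis.
- hung_right: The same in the right notch (rack y = -85 mm).
- marker: Felt marker, 134 x 17 mm, lying on the bench; origin at the middle of its underside. Leave it.
- filter_packet: Flat packet, 135 x 62 x 14 mm, lying on the bench. Leave it.
- rubber_bung: Rubber bung, 33 mm across, 28 mm high. Leave it.
- crystallising_dish: Shallow glass dish, 99 mm across, 48 mm high, standing in front of the rack. Leave it.
- boss_head: Small clamp boss, 69 x 30 x 28 mm, lying on the bench. Leave it.

How it is judged:
By the outcome, as a careful person would: the job done as asked, in the order asked, and still so for the second after the job is handed in, with the robot touching nothing.
It also fails if it takes over 61 s, if anything falls off the work surface, if the arm or the gripper's body presses on something with over 40 N, if the wrist force passes 120 N, or if a joint passes its speed limit or range.

### The arm

A 7-joint arm with a two-finger parallel gripper is mounted at the origin on a cart in front of the work surface, level with it; the furniture and walls round the work are solid. World frame = base frame: x ahead of the robot, y to its left, z up, the work surface at z = 0. Lengths are in m, angles in rad, forces in N, time in s.
With the tool pointing down it reaches from about 0.375 to 0.925 m from the base axis. Payload 3.1 kg.
Tool frame: the origin (TCP) lies between the finger pads; the fingertips stand 25 mm ahead of it and the grasp point (between the pads) lies 6 mm ahead of it (r.tip_extent is the distance from the TCP to the fingertips, in m); z points along the fingers, y is the line along which they close (so a half turn about z gives the same grasp; the last joint's range is limited). The gripper opens to 85 mm and grips with 20 to 120 N. Pads are 22 mm wide; open, the fingers measure 114 mm over their backs; the gripper's body (76 mm by 85 mm) begins 54 mm behind the grasp point. The pads swing forward as they close: fully open they stand 13 mm farther back than shut.
Start: joints at [1.241, 0.383, 0.044, 1.598, -0.018, 1.161, -0.05], TCP at [0.149, -0.633, 0.256] pointing down, gripper open.
Joint ranges: [-2.61, 2.61], [-0.41, 2.15], [-1.48, 1.57], [0, 2.5], [-1.57, 4.71], [0.05, 1.97], [-2.85, 2.85]. Speed limits (rad/s): [2.79, 2.79, 3.14, 3.14, 3.14, 3.14, 3.14].

### API

Orientations are given as a unit quaternion [x, y, z, w].
In Python, from station import r, snapshot gives the robot as it stands.
- The arm moves only by the tool play_rows, never from a script. Its argument "steps" is text: rows parted by semicolons, each of 4 numbers parted by spaces: the shift along the world's x, y, z in cm, then the turn about the world's z in rad. A call has 1 to 12 rows; each row shifts and turns the commanded pose from where the row before left it; what a row does not reach is not made up. A row lasts 1/8 s, in which the tool goes at most 62.5 mm and 10.7 degrees, less where a joint would pass 70% of its speed; a pose out of reach is approached as far as the arm can. A call is refused whole if a number of a shift passes 6.25 or a number of a turn 0.188, either way. A call with a gripper value outside its range is refused whole. "claw" is the closure, from 0 (fully open) to 1 (shut), set as the call begins (left out, the last holds). The fingers move at their own pace and stop on an object; the grip force is fixed at half the most. Time passes only in rows, so rows that do not move let the fingers close. It gives the time, the measured TCP pose, the force, the opening and the grip force at its end, in the units of the state.
- r.state(): the state, without advancing time (a new reading comes with each control period).
- snapshot(name): name is "side" or "top" or "wrist"; returns a dict with "image" (480x640x3 uint8, red, green, blue), "range_z" (480x640 float32, m along the optical axis (not along the pixel's ray), 0 where there is no reading), "vertical_fov" (degrees; the focal length in pixels is half the picture's height over the tangent of half this angle, whatever the lens; pixels are square), "cx", "cy" (the principal point, pixels), "view" (4x4, takes a point from world to camera coordinates); the wrist camera has in their place "mount" (4x4, takes a point from camera to tool coordinates, whose origin is the TCP and whose axes are the flange's). Camera axes: x right, y up, looking along -z (the intrinsics and any distortion apply to the point x, -y, -z); pixel columns grow to the right and rows downward; lengths in m; the calibration is good to about 2 mm. The wrist camera is an equidistant fisheye: a pixel r from the principal point sees the ray r / f radians off the axis. A picture is of the moment at which its call begins: read the wrist's pose just before it.
- r.job_done(): hands the job in; it is judged then, once.
The state is a dict: "time": time; "q": joint angles; "qd": joint speeds; "joint_torque": joint torques, N m; "tool_pos": TCP position; "tcp_rot": TCP orientation; "wrist_force": force on the tool from outside, world axes, zero at the start; "moment": the same for the moment, N m; "width": opening from 0.0 (shut) to 1.0 (fully open); "gripper_force": force on a finger pad.
Only numpy, scipy, OpenCV 4.12 (cv2) and the standard library are available. Lean on these libraries where they do the work, as an engineer would, in place of code of your own. Each camera call takes 0.05 s, during which the arm holds its last target. There are 200 camera calls.

## Working session

There is one attempt and no reset: what is moved stays moved. The work goes in short steps, Python scripts to look and compute and a tool call to move; the robot and the scene stay as the last step left them, time stands still between calls to the robot, and variables do not carry over. Pictures are saved under pics/ and viewed, at most 10 in all, crops included, and the job is handed in when it is done.

Besides the shell and the picture viewer there is one more tool, called after "Call:" as name(argument=value, ...) on one line, values as JSON. play_rows: Moves the arm, as the interface text tells. Its arguments: {"type":"object","properties":{"steps":{"type":"string"},"claw":{"type":"number"}},"required":["steps"]}

```bash
mkdir -p pics
cat > h.py <<'E'
import numpy as np, cv2
from station import r, snapshot
def K(s):
    h=s["image"].shape[0]; return h/2/np.tan(np.radians(s["vertical_fov"])/2)
def world(s):  # per-pixel world points for fixed cameras
    f=K(s); z=s["range_z"]; v,u=np.mgrid[0:480,0:640]
    P=np.stack([(u-s["cx"])/f*z,-(v-s["cy"])/f*z,-z,np.ones_like(z)],-1)
    return (P@np.linalg.inv(s["view"]).T)[...,:3]
def proj(s,p):
    c=s["view"]@np.append(p,1); f=K(s); return s["cx"]+f*c[0]/-c[2], s["cy"]-f*c[1]/-c[2]
E
python3 - <<'E'
from h import *
for n in("top","side"):
    s=snapshot(n); cv2.imwrite(f"pics/{n}0.png",s["image"][...,::-1]); np.savez(f"{n}0.npz",**s)
    print(n,s["vertical_fov"],s["cx"],s["cy"],np.linalg.inv(s["view"]).round(3).tolist(),[k for k in s])
print(r.state())
E
```

```text
top 49.59149463078591 307.2228916675693 240.83713763576506 [[0.062, 0.972, -0.226, 0.251], [-0.998, 0.059, -0.019, -0.087], [-0.005, 0.227, 0.974, 1.215], [0.0, 0.0, 0.0, 1.0]] ['image', 'range_z', 'vertical_fov', 'cx', 'cy', 'view']
side 45.90814250791728 318.09739089739156 240.48856154034632 [[0.999, 0.036, -0.041, 0.463], [-0.054, 0.588, -0.807, -1.077], [-0.005, 0.808, 0.589, 0.824], [0.0, 0.0, 0.0, 1.0]] ['image', 'range_z', 'vertical_fov', 'cx', 'cy', 'view']
{'time': 0.1, 'q': array([ 1.24122556,  0.38377439,  0.04380155,  1.59941056, -0.01789347,
        1.16122046, -0.04993127]), 'qd': array([ 3.17802191e-04, -1.30891373e-03,  8.97263004e-05, -3.85491830e-03,
       -8.95840150e-04,  5.08749977e-04, -3.51771282e-04]), 'joint_torque': array([ 2.48964789e-03, -4.34726930e+01,  1.02909934e+00, -2.50451785e+01,
        1.07918287e-02,  5.50561555e-03, -1.02567614e-05]), 'tool_pos': array([ 0.1491436 , -0.6318374 ,  0.25500146]), 'tcp_rot': array([ 9.93287224e-01,  1.15667741e-01, -1.99720691e-04, -1.19389193e-03]), 'wrist_force': array([-0.42165219, -0.01490515,  0.29053044]), 'moment': array([ 0.02472581,  0.00238366, -0.00745823]), 'gripper_force': 0.0, 'width': 0.9962231935962059}
```

View pics/top0.png

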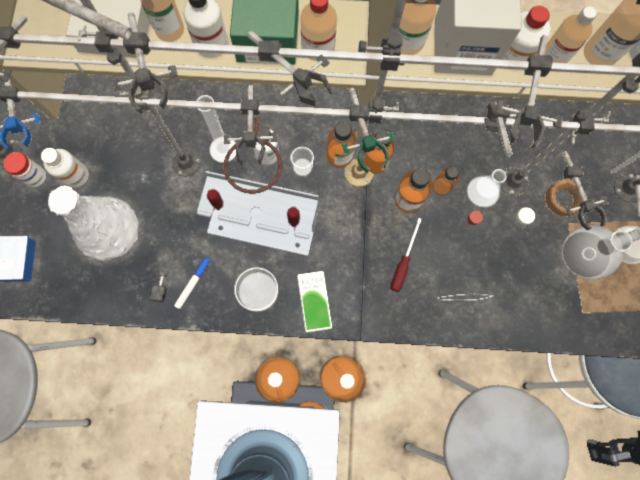

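View pics/side0.png

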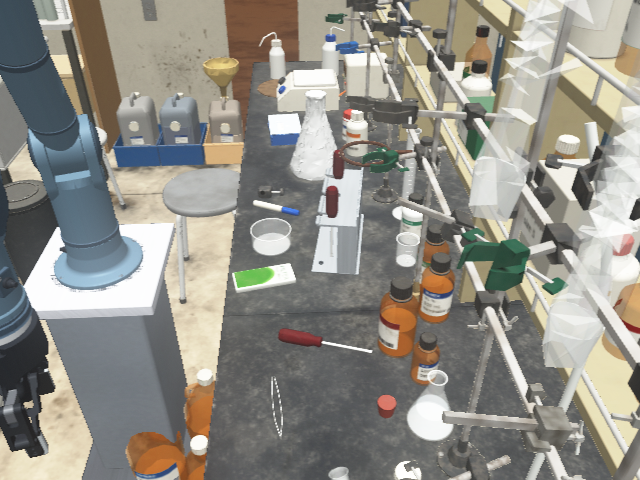

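The top view shows the loose screwdriver from (398,290) at the handle to (418,220) at the tip. The rack is centred near (258,213), with hung handles at (214,198) and (293,215) and its mouth facing down-image. The side view shows the same, and clamps and a ring stand behind and above the rack.

Run:
```python
from h import *
S={n:dict(np.load(f"{n}0.npz")) for n in("top","side")}
def rays(s,uv):
    f=K(s);C=np.linalg.inv(s["view"]);d=np.array([[(u-s["cx"])/f,-(v-s["cy"])/f,-1] for u,v in uv])
    return C[:3,3],d@C[:3,:3].T
def plane(s,uv,z):
    o,d=rays(s,uv);t=(z-o[2])/d[:,2];return o+d*t[:,None]
for n,s in S.items():
    W=world(s); im=s["image"].astype(int); hsv=cv2.cvtColor(s["image"],cv2.COLOR_RGB2HSV)
    m=((im[...,0]>60)&(im[...,1]<50)&(im[...,2]<50)).astype(np.uint8)
    k,l,st,c=cv2.connectedComponentsWithStats(m)
    for i in range(1,k):
        if st[i,4]>60:
            p=W[l==i]; print(n,"red",st[i],c[i].round(1),np.median(p,0).round(3),p.min(0).round(3),p.max(0).round(3))
    # screwdriver pixels: near handle, bright shank at z<0.03
    # ledge
    if n=="top":
        q=(abs(W[...,2]-.135)<.012)&(W[...,0]>.4)&(W[...,0]<.8)&(W[...,1]>-.25)&(W[...,1]<.35)
        k,l,st,c=cv2.connectedComponentsWithStats(q.astype(np.uint8)); i=1+np.argmax(st[1:,4]); p=W[l==i]
        print("ledge",len(p),st[i],np.median(p,0)); print(cv2.minAreaRect(p[:,:2].astype(np.float32)*1000))
        v,u=np.nonzero(l==i); c2=cv2.boxPoints(cv2.minAreaRect(np.stack([u,v],1).astype(np.float32))); print(c2, plane(s,c2,.135).round(4).tolist())
    # tall things over work area
    if n=="top":
        np.save("W.npy",W)
        for lo,hi,nm in((.22,1.1,"high"),):
            q=(W[...,2]>lo)&(W[...,0]>.35)&(W[...,0]<.85)&(W[...,1]>-.5)&(W[...,1]<.4)
            k,l,st,c=cv2.connectedComponentsWithStats(q.astype(np.uint8))
            for i in range(1,k):
                if st[i,4]>40:
                    p=W[l==i]; print(nm,st[i],p.min(0).round(3),p.max(0).round(3))
    # driver shank mask
s=S["top"]; 
for z in(.013,):print("driver top",plane(s,[(398,290),(406,260),(418,220)],z).round(4).tolist())
im=cv2.resize(s["image"][170:320,170:450,::-1],None,fx=2.85,fy=2.85,interpolation=cv2.INTER_CUBIC); cv2.imwrite("pics/c1.png",im)
```

```text
top red [311   3  16  10  90] [318.2   8.2] [ 0.879 -0.064  0.387] [ 0.251 -0.087  0.377] [ 0.888 -0.05   1.215]
top red [527  14  18  14 117] [533.6  22.1] [ 0.889 -0.464  0.363] [ 0.251 -0.483  0.353] [ 0.906 -0.087  1.215]
top red [208 191  14  18 159] [214.8 199. ] [0.565 0.129 0.195] [ 0.251 -0.087  0.129] [0.578 0.141 1.215]
top red [288 209  11  17 126] [293.2 216.1] [ 0.536 -0.036  0.2  ] [ 0.251 -0.087  0.13 ] [ 0.55  -0.025  1.215]
top red [391 256  14  36 126] [397.  275.8] [ 0.453 -0.277  0.02 ] [ 0.251 -0.293  0.007] [ 0.506 -0.087  1.215]
ledge 3719 [ 197  174  122   65 3719] [0.57155597 0.03387345 0.13454181]
((571.6467895507812, 47.420928955078125), (250.8730926513672, 91.92265319824219), 80.61406707763672)
[[196.19745 213.57492]
 [205.58366 171.76367]
 [318.44684 197.10031]
 [309.0606  238.91156]] [[0.5469, 0.1772, 0.135], [0.6435, 0.1671, 0.135], [0.6001, -0.0846, 0.135], [0.5055, -0.0699, 0.135]]
high [    0     0   609   194 33064] [ 0.566 -0.5    0.22 ] [0.85  0.4   0.635]
high [  0  69  12  13 111] [0.613 0.366 0.541] [0.634 0.383 0.547]
high [ 71 190   9  21 104] [0.512 0.389 0.22 ] [0.553 0.4   0.24 ]
side red [622 320  18  13  77] [631.7 327.4] [ 0.886 -0.583  0.31 ] [ 0.463 -1.077  0.304] [ 0.894 -0.572  0.824]
side red [279 334  43  13 211] [299.7 341.4] [ 0.465 -0.3    0.014] [ 0.425 -0.311  0.   ] [ 0.506 -0.281  0.023]
driver top [[0.4252, -0.2816, 0.013], [0.4973, -0.2988, 0.013], [0.5966, -0.3256, 0.013]]
```

View pics/c1.png

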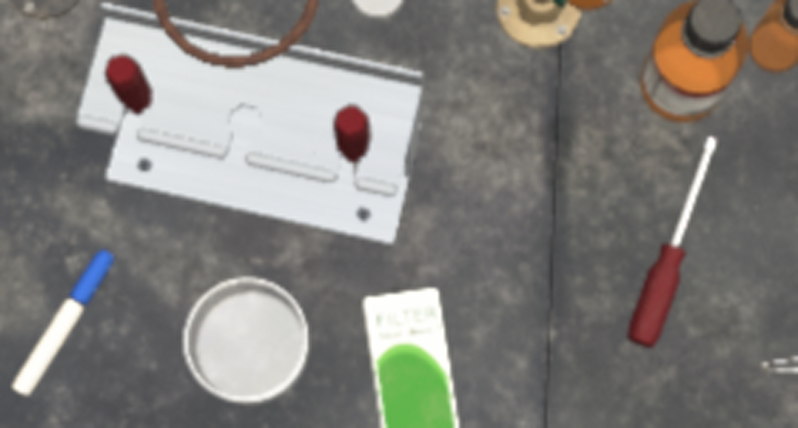

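The crop shows the two bead pieces either side of the empty mouth, which is near crop (238,153) with its hole at about (244,117). The driver is clear of everything else.

```bash
cat >> h.py <<'E'
def rays(s,uv):
    f=K(s);C=np.linalg.inv(s["view"]);d=np.array([[(u-s["cx"])/f,-(v-s["cy"])/f,-1] for u,v in uv])
    return C[:3,3],d@C[:3,:3].T
def plane(s,uv,z):
    o,d=rays(s,uv);t=(z-o[2])/d[:,2];return o+d*t[:,None]
E
python3 - <<'E'
from h import *
S={n:dict(np.load(f"{n}0.npz")) for n in("top","side")}
for n,s in S.items():
    W=world(s); hsv=cv2.cvtColor(s["image"],cv2.COLOR_RGB2HSV)
    m=(((hsv[...,0]<8)|(hsv[...,0]>170))&(hsv[...,1]>140)&(hsv[...,2]>40)&(hsv[...,2]<200)).astype(np.uint8)
    k,l,st,c=cv2.connectedComponentsWithStats(m)
    for i in range(1,k):
        x,y,w,h,a=st[i]
        if a<60 : continue
        p=np.median(W[l==i],0)
        if not(.38<p[0]<.65 and -.4<p[1]<.25): continue
        v,u=np.nonzero(l==i)
        print(n,st[i],p.round(3),end=" ")
        if p[2]<.05:
            q=plane(s,np.stack([u,v],1),.0135)[:,:2]; mu=q.mean(0); d=np.linalg.svd(q-mu)[2][0]; d*=np.sign(d[0]); t=(q-mu)@d
            print("loose mid",(mu+d*(t.max()+t.min())/2).round(4),"yaw",np.degrees(np.arctan2(d[1],d[0])).round(1),"len",np.ptp(t))
        else:
            P=W[l==i]; P=P[(P[:,2]>.14)&(P[:,2]<.215)]; T=P[P[:,2]>P[:,2].max()-.008]; print("hung",P[:,2].max().round(3),len(T),T.mean(0).round(4),P.mean(0).round(4))
s=S["top"]
f=lambda a:[(170+(x+.5)/2.85-.5,170+(y+.5)/2.85-.5) for x,y in a]
print("bead mouth edges",plane(s,f([(228,146),(247,155)]),.137).round(4).tolist())
print("bead ends L,R",plane(s,f([(80,120),(398,186)]),.137).round(4).tolist(),"hole",plane(s,f([(244,117)]),.135).round(4))
print("dish",plane(s,f([(246,340)]),.048).round(3),"packet", plane(s,f([(365,297),(438,290)]),.014).round(3).tolist())
E
```

```text
top [208 190  13  19 148] [0.565 0.13  0.199] hung 0.207 71 [0.5708 0.1318 0.2031] [0.5665 0.1303 0.1904]
top [288 208  10  18 136] [ 0.536 -0.035  0.201] hung 0.208 72 [ 0.5423 -0.0344  0.2031] [ 0.5384 -0.0348  0.1921]
top [391 257  18  34 299] [ 0.461 -0.284  0.023] loose mid [ 0.4649 -0.2855] yaw -18.3 len 0.0821972895340167
side [381 316  18  13  75] [ 0.632 -0.333  0.084] Traceback (most recent call last):
  File "<stdin>", line 18, in <module>
    return umr_maximum(a, axis, None, out, keepdims, initial, where)
ValueError: zero-size array to reduction operation maximum which has no identity
```

Call:
play_rows(steps="3 3.5 0 -0.05;3 3.5 0 -0.05;3 3.5 0 -0.05;3 3.5 0 -0.05;3 3.5 0 -0.05;3 3.5 0 -0.05;3 3.5 -1 -0.05;3 3.5 -1 -0.05;3 3.5 -1 -0.05;3 3.3 -1 -0.06;1 0 -1 0;0 0 0 0", claw=0)

```text
time: 1.6
tool_pos: [0.4587, -0.2845, 0.205]
tcp_rot: [0.99, -0.138, -0.001, -0.0]
wrist_force: [0.9, 0.0, 0.5]
width: 1.004
gripper_force: 0.0
```

```bash
cat >> h.py <<'E'
from scipy.spatial.transform import Rotation as R
def wrist():
    st=r.state(); s=snapshot("wrist"); T=np.eye(4); T[:3,:3]=R.from_quat(st["tcp_rot"]).as_matrix(); T[:3,3]=st["tool_pos"]; s["C"]=T@s["mount"]; return st,s
def wplane(s,uv,z):
    f=K(s); uv=np.asarray(uv,float); a=uv[:,0]-s["cx"]; b=uv[:,1]-s["cy"]; rr=np.hypot(a,b)+1e-9; th=rr/f
    d=np.stack([np.sin(th)*a/rr,-np.sin(th)*b/rr,-np.cos(th)],1)@s["C"][:3,:3].T; o=s["C"][:3,3]
    return o+d*((z-o[2])/d[:,2])[:,None]
E
python3 - <<'E'
from h import *
st,s=wrist(); np.savez("w1.npz",**s); print(st["tool_pos"],st["tcp_rot"],st["q"],st["time"])
cv2.imwrite("pics/w1.png",s["image"][...,::-1])
hsv=cv2.cvtColor(s["image"],cv2.COLOR_RGB2HSV)
m=(((hsv[...,0]<8)|(hsv[...,0]>170))&(hsv[...,1]>140)&(hsv[...,2]>40)&(hsv[...,2]<200)).astype(np.uint8)
k,l,stt,c=cv2.connectedComponentsWithStats(m)
for i in range(1,k):
    if stt[i,4]>300:
        v,u=np.nonzero(l==i); q=wplane(s,np.stack([u,v],1),.0135)[:,:2]; mu=q.mean(0); d=np.linalg.svd(q-mu,full_matrices=False)[2][0]; t=(q-mu)@d
        print(stt[i],(mu+d*(t.max()+t.min())/2).round(4),"yaw",np.degrees(np.arctan2(d[1],d[0])).round(1),"len",np.ptp(t).round(4))
E
```

```text
[ 0.45873577 -0.28453833  0.20498328] [ 9.90429409e-01 -1.38013678e-01 -1.31831072e-03 -2.68625131e-04] [ 0.64109221  0.24142655 -0.1837044   1.90345884  0.05218843  1.00390767
 -1.41326726] 1.6
[310 161  19  98 515] [ 0.4683 -0.2782] yaw 159.7 len 0.0863
[328 162  14  98 533] [ 0.462  -0.2953] yaw 163.8 len 0.086
```

View pics/w1.png

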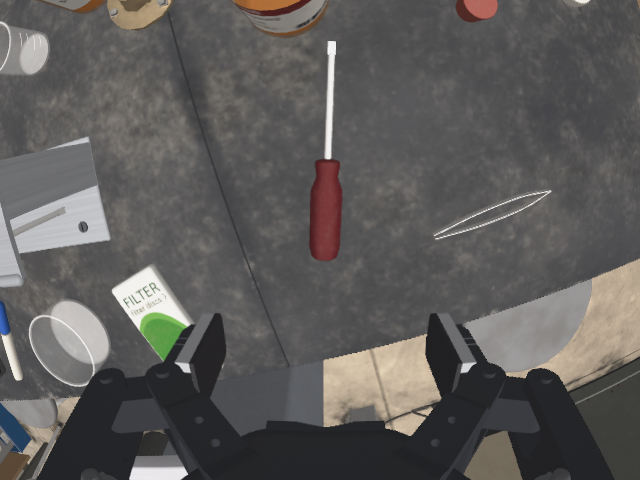

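The wrist view shows the driver with its handle end at (324,260), neck at (327,160) and tip at (331,42). It is nearly along the image's vertical, with nothing near it.

Run:
```python
from h import *
s=dict(np.load("w1.npz"))
p=wplane(s,[(324.5,260),(327.5,160),(331.5,42)],.0135)[:,:2]; print(p.round(4))
d=p[2]-p[0]; d2=p[1]-p[0]; print(np.linalg.norm(d),np.degrees(np.arctan2(d[1],d[0])),np.degrees(np.arctan2(d2[1],d2[0])))
u=d/np.linalg.norm(d); print("grip55 from end",p[0]+u*.038,"from tip",p[2]-u*.137)
```

```text
[[ 0.4225 -0.2737]
 [ 0.5069 -0.3005]
 [ 0.6011 -0.3307]]
0.18747158892938867 -17.67865643897983 -17.5682925464564
grip55 from end [ 0.4586808  -0.28527812] from tip [ 0.47056341 -0.28906547]
```

Call:
play_rows(steps="0.2 -0.1 -4 -0.03;0 0 -4 0;0 0 -4 0;0 0 -3 0;0 0 -2 0;0 0 -0.6 0;0 0 0 0")

```text
time: 2.52
tool_pos: [0.4608, -0.287, 0.0306]
tcp_rot: [0.988, -0.154, -0.0, 0.0]
wrist_force: [-0.0, -0.2, 0.5]
width: 0.998
gripper_force: 0.0
```

Call:
play_rows(steps="0 0 0 0;0 0 0 0;0 0 0 0;0 0 0 0;0 0 0 0;0 0 0 0", claw=0.72)

```text
time: 3.28
tool_pos: [0.4618, -0.2857, 0.031]
tcp_rot: [0.988, -0.153, 0.0, 0.0]
wrist_force: [-1.1, 1.4, 5.8]
width: 0.295
gripper_force: 48.6
```

Call:
play_rows(steps="0 0 0 0;0 0 0 0;0 0 -0.4 0;0 0 0 0", claw=0.4)

```text
time: 3.78
tool_pos: [0.4608, -0.2853, 0.0256]
tcp_rot: [0.988, -0.153, -0.001, -0.0]
wrist_force: [-0.6, -0.1, 0.5]
width: 0.597
gripper_force: 0.0
```

Call:
play_rows(steps="0 0 0 0;0 0 0 0;0 0 0 0;0 0 0 0;0 0 0 0", claw=0.7)

```text
time: 4.4
tool_pos: [0.4613, -0.2856, 0.0263]
tcp_rot: [0.988, -0.153, 0.0, -0.0]
wrist_force: [-0.1, 0.1, -0.5]
width: 0.303
gripper_force: 18.0
```

Call:
play_rows(steps="0 0 3 0;0 0 4 0;0 0 2.9 0;-1 4 0 0.02;-1 4 0 0.02;-1 4 0 0.02;-1 4 0 0.02;-1 4 0 0.02;0 0 0 0", claw=0.71)

```text
time: 5.52
tool_pos: [0.4101, -0.0824, 0.125]
tcp_rot: [0.995, -0.101, -0.001, -0.0]
wrist_force: [-0.2, -0.8, -1.5]
width: 0.298
gripper_force: 34.8
```

Run:
```python
from h import *
st,s=wrist(); np.savez("w2.npz",**s); print(st["tool_pos"],st["tcp_rot"],st["q"],st["time"],st["gripper_force"],st["width"])
cv2.imwrite("pics/w2.png",s["image"][...,::-1])
```

```text
[ 0.41005764 -0.08238476  0.12498982] [ 9.94921827e-01 -1.00647643e-01 -7.45315759e-04 -2.34749828e-04] [ 0.41258946  0.14846887 -0.32760653  2.22716053  0.06728553  0.77637171
 -1.7322062 ] 5.525 34.796752743422985 0.29805411687184546
```

View pics/w2.png

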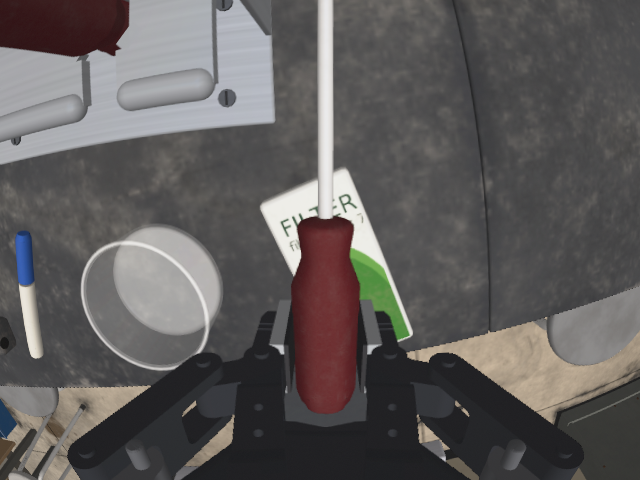

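The driver is held centred along image column 325. The rack's right bead piece spans (118,95) to (214,82), and the tip has not reached the rack.

```bash
cat >> h.py <<'E'
def wworld(s):
    f=K(s); v,u=np.mgrid[0:480,0:640]; a=u-s["cx"]; b=v-s["cy"]; rr=np.hypot(a,b)+1e-9; th=rr/f; z=s["range_z"]; k=np.tan(th)*z/rr
    P=np.stack([a*k,-b*k,-z,np.ones_like(z)],-1); return (P@s["C"].T)[...,:3]
E
python3 - <<'E'
from h import *
s=dict(np.load("w2.npz")); W=wworld(s)
for u,v in[(325,240),(325,205),(325,180),(325,150),(325,100),(325,50),(325,8)]: print(u,v,W[v,u].round(4))
N=np.array([.558,.049]); a=np.radians(-9.6); ex=np.array([np.cos(a),np.sin(a)]); ey=np.array([-ex[1],ex[0]])
p=W[...,:2]-N; X=p@ex*1000-12; Y=p@ey*1000; Z=W[...,2]*1000
q=(Z>136.5)&(Z<142)&(X<0)&(np.arange(640)[None]<250)
k,l,st,c=cv2.connectedComponentsWithStats(q.astype(np.uint8))
for i in range(1,k):
    if st[i,4]>100: print(st[i],"X",np.median(X[l==i]).round(1),"Y",np.percentile(Y[l==i],[0,3,97,100]).round(1),"Zmax",np.percentile(Z[l==i],98), "slope",np.polyfit(Y[l==i],X[l==i],1).round(3))
m=W.reshape(-1,3); b=(X<0)&(Z>125)&(Z<142); print("ledge z", np.median(Z[(abs(X+20)<5)&(abs(Y+110)<8)]))
E
```

```text
325 240 [ 0.4524 -0.0913  0.1197]
325 205 [ 0.463  -0.0935  0.1127]
325 180 [ 0.4718 -0.0953  0.1129]
325 150 [ 0.4821 -0.0974  0.1119]
325 100 [ 0.4991 -0.1009  0.1126]
325 50 [ 0.5162 -0.1044  0.1133]
325 8 [ 0.5315 -0.1076  0.1127]
[ 93   0  29  51 238] X -17.0 Y [-98.1 -97.7 -89.1 -88.4] Zmax 141.89307763258842 slope [  -1.316 -140.514]
[ 116   70   93   39 1851] X -38.6 Y [-124.7 -122.8  -96.1  -93.7] Zmax 139.04603645169655 slope [-1.0000e-03 -3.8664e+01]
[   0   97   79   44 1421] X -38.7 Y [-78.7 -76.3 -38.9 -36.1] Zmax 139.0973606998957 slope [-1.0000e-03 -3.8704e+01]
ledge z 133.74259444726923
```

Call:
play_rows(steps="-3.4 0 0 0;0 4 0 0.034;0 4 0 0;0 3.9 0 0;0 0 0 0")

```text
time: 6.2
tool_pos: [0.3784, 0.0352, 0.1258]
tcp_rot: [0.996, -0.085, 0.001, -0.0]
wrist_force: [-0.7, -0.6, -0.8]
width: 0.301
gripper_force: 34.9
```

Call:
play_rows(steps="3.4 -0.6 0 0;3.3 -0.5 0 0;0 0 0.7 0;0 0 0.6 0;0 0 0.7 0;0 0 0.7 0;0.11 -0.02 0.69 0;0.12 -0.02 0.69 0;0 0 0 0")

```text
time: 7.32
tool_pos: [0.4465, 0.0221, 0.1665]
tcp_rot: [0.996, -0.087, -0.0, 0.0]
wrist_force: [-1.6, 1.2, -3.9]
width: 0.296
gripper_force: 34.6
```

Run:
```python
from h import *
st,s=wrist(); np.savez("w3.npz",**s); print(st["tool_pos"],st["tcp_rot"],st["wrist_force"],st["time"],st["gripper_force"],st["width"])
W=wworld(s)
cv2.imwrite("pics/w3.png",s["image"][...,::-1])
N=np.array([.559,.048]); a=np.radians(-9.7); ex=np.array([np.cos(a),np.sin(a)]); ey=np.array([-ex[1],ex[0]])
hsv=cv2.cvtColor(s["image"],cv2.COLOR_RGB2HSV)
m=((hsv[...,0]<8)|(hsv[...,0]>170))&(hsv[...,1]>140); 
for v in range(100,440,20):
    u=325; p=W[v,u]; d=p[:2]-N; print(v,"red" if m[v,u] else "",(d@ex*1000-12).round(1),(d@ey*1000).round(1),(p[2]*1000).round(1))
```

```text
[0.44646688 0.02212482 0.1664557 ] [ 9.96217587e-01 -8.68936898e-02 -7.40577872e-05  3.53691695e-05] [-1.58234676  1.1800865  -3.86067167] 7.325 34.64428212493658 0.2964297542818932
100  -26.5 -45.2 134.7
120  -34.5 -45.2 133.5
140  -42.3 -45.1 137.6
160  -51.0 -45.1 130.5
180  -58.7 -45.0 134.3
200  -66.4 -45.0 137.2
220  -71.9 -45.0 147.4
240  -79.4 -44.9 148.8
260  -86.4 -44.9 151.9
280  -92.7 -44.8 156.2
300  -100.4 -44.8 157.8
320  -107.5 -44.8 160.7
340  -115.3 -44.7 162.8
360  -122.2 -44.7 166.5
380  -131.0 -44.6 168.2
400  -138.5 -44.6 172.0
420  -149.3 -44.5 172.9
```

Call:
play_rows(steps="0.23 -0.04 0.66 0;0.23 -0.04 0.66 0;0.34 -0.06 0.61 0;0.34 -0.06 0.61 0;0.44 -0.07 0.54 0;0.44 -0.08 0.54 0;0.52 -0.09 0.46 0;0.53 -0.09 0.45 0;0 0 0 0")

```text
time: 8.5
tool_pos: [0.4781, 0.0166, 0.212]
tcp_rot: [0.996, -0.087, 0.0, -0.0]
wrist_force: [-1.9, -0.7, -0.8]
width: 0.297
gripper_force: 35.3
```

Run:
```python
from h import *
st,s=wrist(); np.savez("w4.npz",**s); print(st["tool_pos"],st["tcp_rot"],st["wrist_force"],st["time"],st["gripper_force"],st["width"])
W=wworld(s)
cv2.imwrite("pics/w4.png",s["image"][...,::-1])
N=np.array([.559,.048]); a=np.radians(-9.7); ex=np.array([np.cos(a),np.sin(a)]); ey=np.array([-ex[1],ex[0]])
hsv=cv2.cvtColor(s["image"],cv2.COLOR_RGB2HSV)
m=((hsv[...,0]<8)|(hsv[...,0]>170))&(hsv[...,1]>140); 
for v in range(140,440,20):
    u=325; p=W[v,u]; d=p[:2]-N; print(v,"red" if m[v,u] else "",(d@ex*1000-12).round(1),(d@ey*1000).round(1),(p[2]*1000).round(1))
```

```text
[0.478104   0.01660148 0.21200545] [ 9.96197595e-01 -8.71211809e-02  4.95339250e-04 -8.41281667e-05] [-1.86679797 -0.70610012 -0.81318365] 8.5 35.26912054315062 0.2968050530295895
140  -12.7 -45.2 133.7
160  -23.1 -45.2 134.7
180  -33.9 -45.1 133.8
200  -45.0 -45.0 132.7
220  -52.9 -45.0 144.8
240  -57.6 -45.0 163.3
260  -63.6 -44.9 173.5
280  -67.9 -44.9 185.9
300  -73.5 -44.9 193.3
320  -78.0 -44.9 201.8
340  -83.2 -44.8 208.3
360  -87.9 -44.8 215.0
380  -92.0 -44.8 222.0
400  -96.4 -44.8 228.3
420 red -103.0 -44.7 232.1
```

View pics/w4.png

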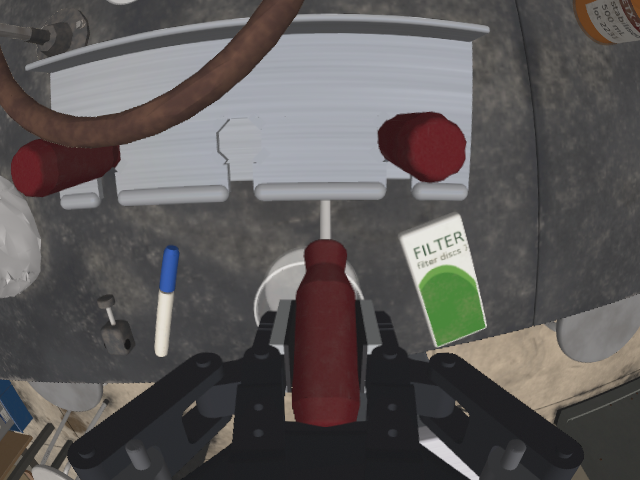

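The driver is tilted about 56° with its shank under the bead at (325,200). The empty notch shows at (240,140), and the brown ring overhead passes behind it.

Call:
play_rows(steps="0.6 -0.1 0.36 0;0.6 -0.1 0.36 0;0.65 -0.11 0.25 0;0.65 -0.11 0.25 0;0.68 -0.11 0.13 0;0.68 -0.12 0.13 0;0.69 -0.12 0.04 0;0 0 0 0")

```text
time: 9.55
tool_pos: [0.5237, 0.0088, 0.2266]
tcp_rot: [0.996, -0.087, 0.0, -0.0]
wrist_force: [-2.7, -0.6, -1.9]
width: 0.296
gripper_force: 34.1
```

Run:
```python
from h import *
W=np.load("W.npy")
s=dict(np.load("w4.npz")); V=wworld(s)
N=np.array([.559,.048]); a=np.radians(-9.7); ex=np.array([np.cos(a),np.sin(a)]); ey=np.array([-ex[1],ex[0]])
def rk(p): d=p[...,:2]-N; return np.stack([d@ex*1000-12,d@ey*1000,p[...,2]*1000],-1).round(1)
print("ring wrist",[rk(V[v,u]) .tolist() for u,v in[(290,10),(260,40),(200,105),(100,130),(20,110),(5,70)]])
Q=rk(W); print("tall above rack region:")
q=(Q[...,2]>212)&(Q[...,0]>-120)&(Q[...,0]<60)&(abs(Q[...,1])<90); P=Q[q]
for lo in range(-120,60,20):
    p=P[(P[:,0]>=lo)&(P[:,0]<lo+20)]
    if len(p): print(lo,len(p),p.min(0),p.max(0))
st,s=wrist(); np.savez("w5.npz",**s); print(st["tool_pos"],st["tcp_rot"],st["wrist_force"],st["time"],st["gripper_force"],st["width"])
V=rk(wworld(s)); cv2.imwrite("pics/w5.png",s["image"][...,::-1])
for v in range(180,440,20): print(v,V[v,325])
t=snapshot("side"); np.savez("side5.npz",**t); cv2.imwrite("pics/s5.png",cv2.resize(t["image"][100:330,200:460,::-1],None,fx=2.6,fy=2.6,interpolation=cv2.INTER_CUBIC))
```

```text
ring wrist [[24.3, -37.5, 241.4], [16.9, -30.7, 242.4], [2.4, -15.7, 241.6], [-0.8, 12.2, 243.5], [9.4, 43.0, 243.1], [24.0, 53.0, 240.3]]
tall above rack region:
-20 65 [ -6.2  -7.7 236. ] [-2.000e-01  3.690e+01  2.468e+02]
0 229 [ 1.000e-01 -3.350e+01  2.359e+02] [ 19.9  60.8 374.9]
20 194 [ 20.  -43.  237.2] [ 39.7  70.4 374.3]
40 448 [ 40.1 -89.9 236.8] [ 59.9  72.2 548.9]
[0.52369341 0.00884312 0.22660829] [ 9.96197856e-01 -8.71180507e-02  4.99728998e-04 -1.61941270e-04] [-2.65363952 -0.55412597 -1.87613053] 9.55 34.11641478713136 0.29552361808696115
180 [ 10.1 -45.  134.5]
200 [ -1.5 -44.9 134.8]
220 [-13.5 -44.9 134.3]
240 [-26.  -44.8 133.4]
260 [-37.1 -44.7 137.9]
280 [-45.5 -44.7 147.9]
300 [-38.8 -44.7 185.7]
320 [-37.8 -44.8 206.2]
340 [-38.6 -44.8 220.4]
360 [-39.1 -44.8 233. ]
380 [-40.4 -44.8 243. ]
400 [-43.4 -44.8 250.1]
420 [-53.8 -44.7 249.6]
```

View pics/s5.png

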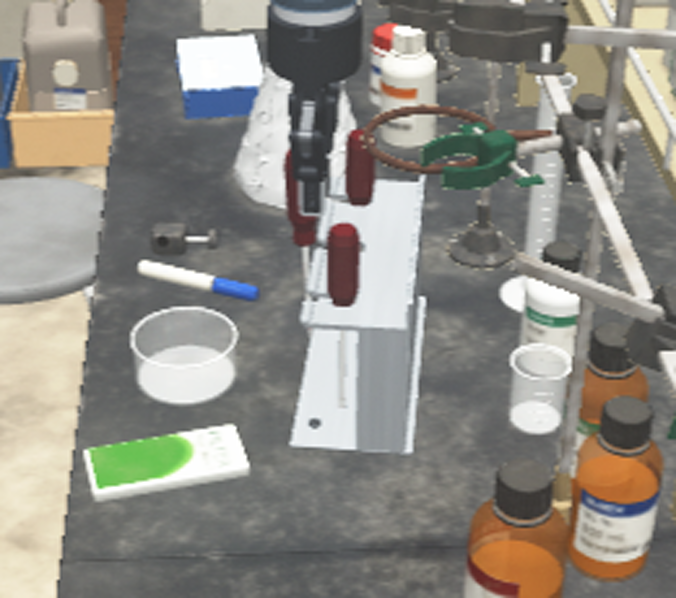

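Side view: the driver stands about upright in the fingers at crop (305,220), clear of the neighbours. The brown ring at crop (430,135) juts out over the rack at about the gripper body's height, so I need its clearance before I go into the notch.

Run:
```python
from h import *
N=np.array([.559,.048]); a=np.radians(-9.7); ex=np.array([np.cos(a),np.sin(a)]); ey=np.array([-ex[1],ex[0]])
def rk(p): d=p[...,:2]-N; return np.stack([d@ex*1000-12,d@ey*1000,p[...,2]*1000],-1)
allp=[]
for n in("w4","w5"):
    s=dict(np.load(n+".npz")); P=rk(wworld(s)); m=(P[...,2]>222)&(P[...,2]<262)&(P[...,0]>-12)&(P[...,0]<60)&(P[...,1]>-60)&(P[...,1]<80)
    hsv=cv2.cvtColor(s["image"],cv2.COLOR_RGB2HSV); m&=(hsv[...,2]<130)&(s["range_z"]>0.03); allp.append(P[m])
t=dict(np.load("side5.npz")); P=rk(world(t)); m=(P[...,2]>222)&(P[...,2]<262)&(P[...,0]>-12)&(P[...,0]<60)&(P[...,1]>-60)&(P[...,1]<80); allp.append(P[m])
for n,p in zip(("w4","w5","side"),allp):
    print(n,len(p))
    for lo in range(-50,80,10):
        q=p[(p[:,1]>=lo)&(p[:,1]<lo+10)]
        if len(q)>5: print(lo,"xmin %.1f z %.1f..%.1f"%(np.percentile(q[:,0],2),np.percentile(q[:,2],2),np.percentile(q[:,2],98)),len(q))
# gripper geometry in tool frame
s=dict(np.load("w5.npz")); st=r.state(); T=np.eye(4); T[:3,:3]=R.from_quat(st["tcp_rot"]).as_matrix(); T[:3,3]=st["tool_pos"]
V=wworld(s); Q=((V-T[:3,3])@T[:3,:3])*1000; hsv=cv2.cvtColor(s["image"],cv2.COLOR_RGB2HSV); red=((hsv[...,0]<8)|(hsv[...,0]>170))&(hsv[...,1]>120)
g=(s["range_z"]>0)&(abs(Q[...,0])<60)&(abs(Q[...,1])<110)&(Q[...,2]<28)&(Q[...,2]>-120)&~red; v,u=np.nonzero(g)
print("mount",s["mount"].round(3).tolist()); q=Q[g]
for lo in range(-120,28,10):
    p=q[(q[:,2]>=lo)&(q[:,2]<lo+10)]
    if len(p)>5: print("z",lo,"xmax",np.percentile(p[:,0],98).round(1),"y",np.percentile(p[:,1],[2,98]).round(1),len(p))
```

```text
w4 11691
-50 xmin 26.9 z 238.5..240.5 7
-40 xmin 14.0 z 238.0..244.4 1638
-30 xmin 5.5 z 238.4..244.5 2121
-20 xmin -0.1 z 238.9..244.4 1622
-10 xmin -3.4 z 238.7..244.4 1323
0 xmin -5.0 z 239.8..244.3 1073
10 xmin -5.1 z 240.2..244.4 922
20 xmin -4.1 z 239.3..244.2 841
30 xmin -1.4 z 238.2..244.4 834
40 xmin 3.6 z 237.9..244.3 861
50 xmin 11.3 z 237.1..243.8 448
w5 14434
-50 xmin 30.8 z 240.0..244.3 2144
-40 xmin 16.2 z 239.8..244.2 2716
-30 xmin 6.6 z 240.1..244.2 1326
-20 xmin 0.8 z 239.6..244.2 1008
-10 xmin -2.7 z 238.9..244.2 846
0 xmin -4.4 z 238.0..244.1 768
10 xmin -4.7 z 238.0..244.0 691
20 xmin -3.6 z 238.1..244.2 670
30 xmin -0.2 z 237.7..244.2 686
40 xmin 4.9 z 237.6..244.2 779
50 xmin 13.1 z 237.5..244.2 1072
60 xmin 26.5 z 236.4..244.2 1720
70 xmin 47.7 z 241.2..242.4 8
side 247
-50 xmin 25.6 z 236.1..244.4 47
-40 xmin 13.2 z 235.3..244.1 29
-30 xmin 5.5 z 235.8..243.9 19
-20 xmin 1.5 z 238.8..244.4 12
-10 xmin -1.1 z 237.6..243.2 7
0 xmin -4.2 z 239.0..244.2 9
10 xmin -3.1 z 239.0..242.8 11
20 xmin -1.0 z 239.0..245.2 9
30 xmin 3.0 z 235.8..243.8 12
40 xmin 6.8 z 238.2..244.7 17
50 xmin 15.1 z 234.1..244.6 30
60 xmin 31.7 z 235.4..243.1 44
mount [[-0.001, 0.946, 0.323, 0.084], [1.0, 0.001, 0.0, 0.0], [0.0, 0.323, -0.946, -0.117], [0.0, 0.0, 0.0, 1.0]]
z -80 xmax 21.3 y [-61.8  62.4] 2861
z -70 xmax 20.5 y [-60.4  61.1] 12261
z -60 xmax 18.4 y [-56.8  57.6] 10240
z -50 xmax 18.3 y [-52.5  53.3] 7496
z -40 xmax 17.1 y [-48.   48.8] 5850
z -30 xmax 14.4 y [-44.3  44.9] 5395
z -20 xmax 59.1 y [-96.2  26.4] 9242
z -10 xmax 12.3 y [-25.2  25.9] 1436
z 0 xmax 12.1 y [-25.   25.9] 1383
z 10 xmax 12.2 y [-24.7  25.6] 977
z 20 xmax 32.9 y [-18.1  50.4] 327
```

Call:
play_rows(steps="-2 0.3 0 0;-4 0.7 0 0;-2 -1.5 0 0;0 -4 0 0;0 -4 0 0;0 -4 0 0;0 -4 0 0;0 -4 0 0;3 -3.4 0 0;3.5 0 0 0;2 0 0 0;0 0 0 0")

```text
time: 11.15
tool_pos: [0.5316, -0.2305, 0.2282]
tcp_rot: [0.996, -0.086, 0.004, 0.001]
wrist_force: [-0.7, 0.3, -0.3]
width: 0.296
gripper_force: 34.4
```

Run:
```python
from h import *
N=np.array([.559,.048]); a=np.radians(-9.7); ex=np.array([np.cos(a),np.sin(a)]); ey=np.array([-ex[1],ex[0]])
def rk(p): d=p[...,:2]-N; return np.stack([d@ex*1000-12,d@ey*1000,p[...,2]*1000],-1)
for f,g in(("top0",world),):
    P=rk(g(dict(np.load(f+".npz"))))
    for x in range(-20,140,20):
        o=[]
        for y in range(-80,80,20):
            q=P[(P[...,0]>=x)&(P[...,0]<x+20)&(P[...,1]>=y)&(P[...,1]<y+20)&(P[...,2]<700)]
            o.append("%4d"%np.percentile(q[:,2],99) if len(q)>2 else "  - ")
        print(x,*o)
st=r.state(); print(st["tool_pos"],st["wrist_force"],st["time"])
t=snapshot("side"); W=world(t)
hsv=cv2.cvtColor(t["image"],cv2.COLOR_RGB2HSV)
p=st["tool_pos"]
for dz in(-.013,-.063,-.15,-.16): print("proj",dz,np.round(proj(t,[p[0],p[1],p[2]+dz]),1))
u,v=[int(z) for z in proj(t,[p[0],p[1],p[2]-.08])]
cv2.imwrite("pics/s6.png",cv2.resize(t["image"][v-110:v+90,u-130:u+130,::-1],None,fx=3,fy=3,interpolation=cv2.INTER_CUBIC)); print("crop",u-130,v-110)
```

```text
-20  205  138  139  244  245  243  138  204
0  137  138  373  337  372  356  245  153
20  137  244  372  371  370  368  245  246
40  537  537  368  370  371  367  357  246
60  546  538  359  366  370   -    -   246
80  549   -   355  244  354  349  244  245
100  546  536  527  245  354  523  526  527
120  526  531  535  535  527  527  527  527
[ 0.5315986  -0.230508    0.22817065] [-0.69687898  0.30301106 -0.30039435] 11.15
proj -0.013 [332.2 235.9]
proj -0.063 [331.9 257.4]
proj -0.15 [331.5 292. ]
proj -0.16 [331.4 295.8]
crop 201 154
```

View pics/s6.png

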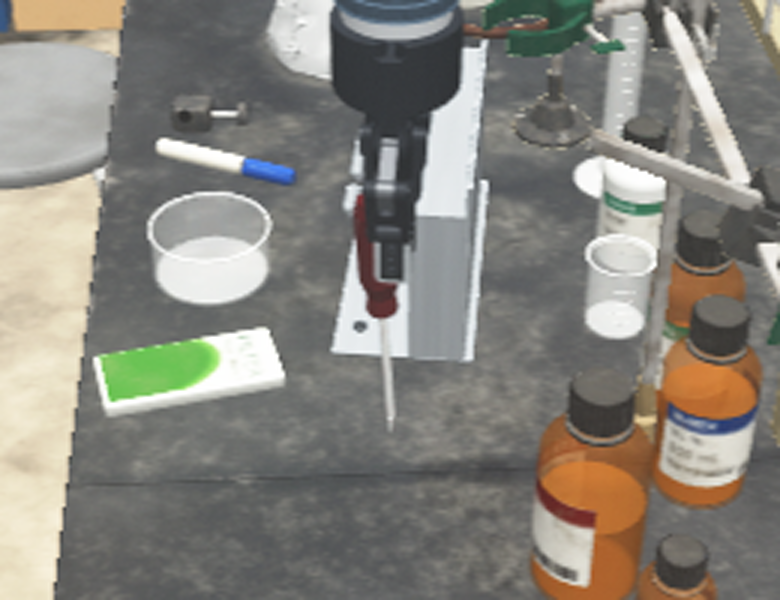

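Side crop: the driver hangs about 7° short of upright, with its tip at crop (390,425), 160 mm below the TCP. The spot is clear. The ring blocks this grip position at the notch, so I'll lay it down again and regrip near the handle's end.

Call:
play_rows(steps="0 0 -3 0;0 0 -2 0;0 0 -1 0;0 0 -0.5 0;0 0 -0.4 0;0 0 -0.3 0;0 0 0 0")

```text
time: 12.08
tool_pos: [0.528, -0.2301, 0.1547]
tcp_rot: [0.996, -0.087, 0.0, 0.0]
wrist_force: [0.2, -0.2, 0.5]
width: 0.294
gripper_force: 34.4
```

Run:
```python
from h import *
N=np.array([.559,.048]); a=np.radians(-9.7); ex=np.array([np.cos(a),np.sin(a)]); ey=np.array([-ex[1],ex[0]])
def rk(p): d=p[...,:2]-N; return np.stack([d@ex*1000-12,d@ey*1000,p[...,2]*1000],-1)
s=dict(np.load("top0.npz")); P=rk(world(s))
m=(P[...,2]>260)&(P[...,2]<420)&(P[...,0]>-40)&(P[...,0]<105)&(abs(P[...,1])<80)
v,u=np.nonzero(m); print(len(u),u.min(),u.max(),v.min(),v.max())
im=s["image"][130:210,200:310].copy(); im2=im.copy(); im2[m[130:210,200:310]]=(0,255,0)
cv2.imwrite("pics/c2.png",cv2.resize(np.vstack([im,im2])[...,::-1],None,fx=3.6,fy=3.6,interpolation=cv2.INTER_NEAREST))
```

```text
716 224 277 116 165
```

View pics/c2.png

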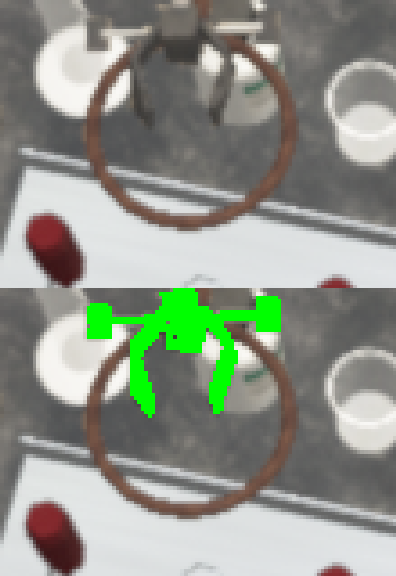

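The overlay shows a clamp above the ring, with two jaws reaching toward the rack at z ≈ 0.34–0.37. The ring below it stands at 0.235–0.245.

Call:
play_rows(steps="0 0 -0.4 0;0 0 -0.4 0;0 0 -0.3 0;0 0 0 0")

```text
time: 12.58
tool_pos: [0.532, -0.2311, 0.1494]
tcp_rot: [0.996, -0.087, 0.004, 0.001]
wrist_force: [-1.3, 2.6, 17.8]
width: 0.299
gripper_force: 34.4
```

Run:
```python
from h import *
N=np.array([.559,.048]); a=np.radians(-9.7); ex=np.array([np.cos(a),np.sin(a)]); ey=np.array([-ex[1],ex[0]])
def rk(p): d=p[...,:2]-N; return np.stack([d@ex*1000-12,d@ey*1000,p[...,2]*1000],-1)
P=rk(world(dict(np.load("top0.npz")))); m=(P[...,2]>260)&(P[...,2]<420)&(P[...,0]>-40)&(P[...,0]<105)&(abs(P[...,1])<80); p=P[m]
for y in range(-50,60,10):
    q=p[(p[:,1]>=y)&(p[:,1]<y+10)]
    if len(q): i=np.argsort(q[:,0])[:4]; print(y,len(q),q[i].round(0).tolist())
P=rk(world(dict(np.load("side5.npz")))); m=(P[...,2]>290)&(P[...,2]<400)&(P[...,0]>-5)&(P[...,0]<60)&(abs(P[...,1])<60); p=P[m]; print("side",len(p))
for y in range(-50,60,10):
    q=p[(p[:,1]>=y)&(p[:,1]<y+10)]
    if len(q): i=np.argsort(q[:,0])[:3]; print(y,len(q),q[i].round(0).tolist(),q[:,2].min().round(0))
st=r.state();print(st["tool_pos"],st["wrist_force"],st["q"])
```

```text
-50 3 [[65.0, -41.0, 356.0], [68.0, -41.0, 355.0], [69.0, -40.0, 357.0]]
-40 53 [[63.0, -31.0, 355.0], [64.0, -32.0, 355.0], [64.0, -36.0, 356.0], [65.0, -38.0, 356.0]]
-30 99 [[15.0, -22.0, 360.0], [15.0, -23.0, 359.0], [16.0, -22.0, 371.0], [16.0, -21.0, 360.0]]
-20 58 [[18.0, -19.0, 365.0], [19.0, -20.0, 368.0], [22.0, -19.0, 373.0], [22.0, -19.0, 368.0]]
-10 64 [[49.0, -1.0, 355.0], [49.0, -1.0, 350.0], [49.0, -0.0, 345.0], [49.0, -4.0, 351.0]]
0 114 [[6.0, 9.0, 360.0], [7.0, 8.0, 367.0], [7.0, 9.0, 361.0], [7.0, 8.0, 371.0]]
10 175 [[7.0, 11.0, 359.0], [8.0, 13.0, 361.0], [9.0, 11.0, 361.0], [9.0, 10.0, 366.0]]
20 71 [[16.0, 21.0, 356.0], [18.0, 21.0, 356.0], [19.0, 22.0, 357.0], [21.0, 22.0, 358.0]]
30 12 [[44.0, 40.0, 353.0], [50.0, 37.0, 359.0], [51.0, 40.0, 355.0], [51.0, 36.0, 356.0]]
40 51 [[41.0, 48.0, 357.0], [41.0, 50.0, 355.0], [41.0, 46.0, 356.0], [42.0, 45.0, 355.0]]
50 16 [[44.0, 51.0, 352.0], [44.0, 51.0, 356.0], [48.0, 52.0, 355.0], [49.0, 51.0, 353.0]]
side 404
-50 25 [[-5.0, -45.0, 395.0], [-4.0, -47.0, 398.0], [-4.0, -46.0, 387.0]] 336.0
-40 6 [[-5.0, -36.0, 372.0], [-3.0, -36.0, 373.0], [26.0, -32.0, 361.0]] 361.0
-30 131 [[17.0, -24.0, 362.0], [17.0, -23.0, 357.0], [17.0, -25.0, 360.0]] 351.0
-20 28 [[22.0, -18.0, 370.0], [30.0, -15.0, 368.0], [39.0, -18.0, 367.0]] 349.0
-10 17 [[53.0, -3.0, 361.0], [53.0, -1.0, 358.0], [55.0, -4.0, 368.0]] 341.0
0 46 [[6.0, 7.0, 360.0], [8.0, 9.0, 365.0], [8.0, 7.0, 364.0]] 357.0
10 63 [[8.0, 11.0, 360.0], [10.0, 11.0, 356.0], [16.0, 12.0, 369.0]] 350.0
20 42 [[26.0, 21.0, 364.0], [31.0, 21.0, 359.0], [31.0, 22.0, 357.0]] 350.0
40 6 [[46.0, 49.0, 353.0], [49.0, 45.0, 355.0], [51.0, 49.0, 356.0]] 353.0
50 4 [[53.0, 53.0, 354.0], [55.0, 57.0, 353.0], [57.0, 57.0, 353.0]] 353.0
[ 0.53203863 -0.23111387  0.14938572] [-1.29606432  2.58594974 17.75193478] [ 0.51084118  0.3768532  -0.20503294  1.85669116  0.09563205  0.90863422
 -1.48336425]
```

Call:
play_rows(steps="-1.47 0.25 -0.3 0;-1.47 0.25 -0.38 0;-1.15 0.2 -0.5 0;-1.15 0.2 -0.55 0;-1.04 0.17 -0.7 0;-1.04 0.17 -0.75 0;0 0 0 0")

```text
time: 13.45
tool_pos: [0.4527, -0.2172, 0.1103]
tcp_rot: [0.996, -0.087, -0.002, -0.0]
wrist_force: [0.6, 0.6, 0.7]
width: 0.289
gripper_force: 0.0
```

```bash
cat >> h.py <<'E'
def shank(s,st):
    "fit the shank/handle centre line seen by the wrist: print (tool x, tool z) mm along column of pixels"
    T=R.from_quat(st["tcp_rot"]).as_matrix(); Q=((wworld(s)-st["tool_pos"])@T)*1000
    return Q
E
python3 - <<'E'
from h import *
st,s=wrist(); Q=shank(s,st); print(st["tool_pos"],st["wrist_force"])
for v in range(60,440,20): print(v,Q[v,325].round(1),(st["tool_pos"][2]*1000-Q[v,325,2]).round(1))
E
```

```text
[ 0.45269686 -0.21715309  0.11033785] [0.58211643 0.62130243 0.67305934]
60 [121.6   0.3 112.4] -2.1
80 [108.8   0.3 110.6] -0.3
100 [ 96.5   0.3 110.5] -0.2
120 [ 84.3   0.3 111.7] -1.3
140 [ 72.    0.3 111.5] -1.1
160 [ 59.6   0.2 111.7] -1.4
180 [ 47.1   0.2 111.5] -1.1
200 [ 34.5   0.2 111. ] -0.7
220 [ 21.4   0.2 111.5] -1.2
240 [15.4  0.2 89.1] 21.2
260 [ 3.5  0.2 87.7] 22.7
280 [-8.7  0.2 85.9] 24.4
300 [-22.2   0.1  85.9] 24.4
320 [-36.2   0.1  85.4] 25.0
340 [-51.1   0.1  85. ] 25.3
360 [-87.7   0.  112.1] -1.7
380 [-107.1    0.   111.3] -0.9
400 [-129.9   -0.   112.2] -1.9
420 [-545.9   -0.9  489. ] -378.6
```

Call:
play_rows(steps="0 0 3 0;0 0 4 0;-2 0 2 0;-2 0 0 0;0 0 0 0", claw=0)

```text
time: 14.12
tool_pos: [0.4142, -0.2181, 0.2022]
tcp_rot: [0.996, -0.088, 0.0, 0.0]
wrist_force: [0.5, -0.3, -0.4]
width: 0.996
gripper_force: 0.0
```

```bash
cat >> h.py <<'E'
def find(s,st):
    W=wworld(s); hsv=cv2.cvtColor(s["image"],cv2.COLOR_RGB2HSV); Z=W[...,2]
    m=((hsv[...,0]<10)|(hsv[...,0]>168))&(hsv[...,1]>110)&(hsv[...,2]>25)&(Z>.006)&(Z<.035)&(s["range_z"]>0)
    m=cv2.morphologyEx(m.astype(np.uint8),cv2.MORPH_CLOSE,np.ones((9,9)))
    k,l,stt,c=cv2.connectedComponentsWithStats(m); out=[]
    for i in range(1,k):
        if stt[i,4]>400:
            v,u=np.nonzero(l==i); q=wplane(s,np.stack([u,v],1),.0135)[:,:2]
            (cx,cy),(w,h),a=cv2.minAreaRect((q*1000).astype(np.float32))
            mu=q.mean(0); d=np.linalg.svd(q-mu,full_matrices=False)[2][0]; t=(q-mu)@d
            print(stt[i],"rect",(round(cx,1),round(cy,1)),(round(w,1),round(h,1)),"mean",mu.round(4),"mid",(mu+d*(t.max()+t.min())/2).round(4),"yaw",np.degrees(np.arctan2(d[1],d[0])).round(1),"len",np.ptp(t).round(4))
            # width profile along the axis, to tell neck from end
            n=np.array([-d[1],d[0]]); 
            for lo in np.linspace(t.min(),t.max(),10)[:-1]:
                b=(t>=lo)&(t<lo+np.ptp(t)/9); print("   at",(mu+d*(lo+np.ptp(t)/18)).round(4),"w",np.ptp(((q-mu)@n)[b]).round(4), "z",np.percentile(Z[l==i][b],90).round(4))
    return W
E
python3 - <<'E'
from h import *
st,s=wrist(); np.savez("w7.npz",**s); print(st["tool_pos"],st["time"],st["width"])
cv2.imwrite("pics/w7.png",s["image"][...,::-1]); W=find(s,st)
E
```

```text
[ 0.41421442 -0.21806661  0.20220289] 14.125 0.9960869856408615
[ 285  150   31  103 2816] rect (433.3, -200.4) (25.3, 88.6) mean [ 0.4329 -0.2004] mid [ 0.4333 -0.2005] yaw 169.0 len 0.0887
   at [ 0.472 -0.208] w 0.0189 z 0.02
   at [ 0.4623 -0.2061] w 0.0199 z 0.02
   at [ 0.4526 -0.2043] w 0.025 z 0.0233
   at [ 0.443  -0.2024] w 0.0252 z 0.0243
   at [ 0.4333 -0.2005] w 0.0253 z 0.0248
   at [ 0.4236 -0.1986] w 0.0248 z 0.0252
   at [ 0.414  -0.1967] w 0.025 z 0.0254
   at [ 0.4043 -0.1949] w 0.0244 z 0.0255
   at [ 0.3946 -0.193 ] w 0.0236 z 0.0255
```

View pics/w7.png

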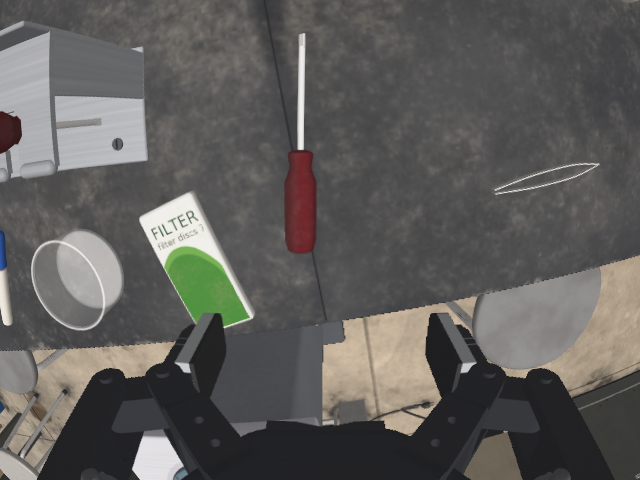

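The wrist view shows the driver dropped flat on clear bench, from about (300,252) at the handle end to (302,35) at the tip. The packet and dish have not moved, so I'll regrip near the handle's end.

Call:
play_rows(steps="-0.6 1.2 0 -0.016;-0.7 1.2 0 0;0 0 -4 0;0 0 -4 0;0 0 -4 0;0 0 -3 0;0 0 -1.7 0;0 0 -0.6 0;0 0 0 0", claw=0.35)

```text
time: 15.3
tool_pos: [0.4017, -0.193, 0.0288]
tcp_rot: [0.996, -0.095, -0.0, -0.0]
wrist_force: [0.0, 0.1, -0.1]
width: 0.647
gripper_force: 0.0
```

Call:
play_rows(steps="0 0 0 0;0 0 0 0;0 0 0 0;0 0 0 0", claw=0.71)

```text
time: 15.8
tool_pos: [0.4024, -0.1939, 0.0297]
tcp_rot: [0.995, -0.095, 0.001, 0.0]
wrist_force: [-1.1, 0.7, 6.7]
width: 0.295
gripper_force: 21.3
```

Call:
play_rows(steps="0 0 0 0;0 0 -0.35 0;0 0 0 0", claw=0.5)

```text
time: 16.18
tool_pos: [0.401, -0.1934, 0.0247]
tcp_rot: [0.995, -0.095, -0.001, -0.0]
wrist_force: [0.2, 0.2, 0.7]
width: 0.501
gripper_force: 0.0
```

Call:
play_rows(steps="0 0 0 0;0 0 0 0;0 0 0 0;0 0 0 0", claw=0.71)

```text
time: 16.68
tool_pos: [0.4015, -0.1936, 0.0252]
tcp_rot: [0.995, -0.095, -0.0, -0.0]
wrist_force: [-0.7, -0.3, 0.2]
width: 0.293
gripper_force: 21.3
```

Call:
play_rows(steps="-1 0 3.3 0;-1.5 0 3.4 0.1;-1.5 0 3.3 0.15;0 1 0 0.16;0 2 0 0.16;0 2 0 0.16;0.5 3 0 0.14;0.8 4 0 0;0.8 4 0 0;0.4 4 0 0;0 3 0 0;0 0 0 0", claw=0.715)

```text
time: 18.18
tool_pos: [0.3867, 0.0389, 0.1255]
tcp_rot: [0.942, 0.336, 0.001, -0.0]
wrist_force: [0.8, -1.4, -0.4]
width: 0.288
gripper_force: 28.4
```

```bash
cat >> h.py <<'E'
def axis(s,st,u0=325):
    Q=shank(s,st); print("tcp",st["tool_pos"].round(4),"hd",np.degrees(2*np.arctan2(st["tcp_rot"][1],st["tcp_rot"][0])).round(2),"F",st["wrist_force"].round(1),"grip",round(st["gripper_force"],1),"t",round(st["time"],2))
    o=[]
    hsv=cv2.cvtColor(s["image"],cv2.COLOR_RGB2HSV)
    for v in range(10,440,15):
        red=((hsv[v,:,0]<10)|(hsv[v,:,0]>168))&(hsv[v,:,1]>110)
        uu=np.nonzero(red[260:400])[0]; c=260+int(np.median(uu)) if len(uu)>4 else u0
        o.append((v,"R" if len(uu)>4 else "-",c,*Q[v,c].round(1)))
    for x in o: print(*x)
E
python3 - <<'E'
from h import *
st,s=wrist(); np.savez("w8.npz",**s); axis(s,st)
E
```

```text
tcp [0.3867 0.0389 0.1255] hd 39.28 F [ 0.8 -1.4 -0.4] grip 28.4 t 18.18
10 - 325 124.0 0.6 15.9
25 - 325 118.4 0.6 16.4
40 - 325 112.2 0.6 14.5
55 - 325 107.0 0.6 15.8
70 - 325 101.3 0.6 14.4
85 - 325 96.2 0.6 16.7
100 - 325 90.6 0.5 14.6
115 - 325 85.3 0.5 14.5
130 - 325 80.1 0.5 13.9
145 R 325 75.2 0.5 7.5
160 R 325 70.4 0.5 5.5
175 R 325 65.2 0.5 6.5
190 R 325 60.2 0.5 5.8
205 R 325 55.5 0.5 4.1
220 R 325 50.8 0.5 2.4
235 R 325 45.7 0.5 1.9
250 R 325 41.0 0.5 0.0
265 R 325 35.7 0.5 -0.0
280 R 325 30.1 0.5 -0.0
295 R 326 23.9 0.8 0.7
310 R 325 18.3 0.5 -0.1
325 R 325 12.3 0.4 -0.7
340 R 325 5.8 0.4 -0.8
355 R 325 -1.7 0.4 -0.1
370 - 325 -711.1 -0.8 885.1
385 - 325 -780.5 -0.9 886.7
400 - 325 -852.4 -1.0 885.4
415 - 325 -932.4 -1.1 886.6
430 - 325 9.2 0.4 -49.1
```

Call:
play_rows(steps="0 0 0 -0.171;0 0 0 -0.171;0 0 0 -0.171;0 0 0 -0.171;0 0 0 -0.171;1.2 -0.2 0 0;1.2 -0.2 0 0;0 0 0.6 0;0 0 0.6 0;0 0 0 0")

```text
time: 19.48
tool_pos: [0.4109, 0.0325, 0.1379]
tcp_rot: [0.996, -0.087, 0.001, 0.0]
wrist_force: [0.2, 0.0, -1.5]
width: 0.291
gripper_force: 28.4
```

```bash
cat >> h.py <<'E'
N0=np.array([.559,.048]); A0=np.radians(-9.7); EX=np.array([np.cos(A0),np.sin(A0)]); EY=np.array([-EX[1],EX[0]])
def rk(p): d=p[...,:2]-N0; return np.stack([d@EX*1000-12,d@EY*1000,p[...,2]*1000],-1)
def lean(s,st,u0=325):
    "line fit of the handle's near surface in rack x,z"
    P=rk(wworld(s)); hsv=cv2.cvtColor(s["image"],cv2.COLOR_RGB2HSV)
    red=((hsv[...,0]<10)|(hsv[...,0]>168))&(hsv[...,1]>110)&(s["range_z"]>0.02)
    Q=shank(s,st); m=red&(abs(Q[...,1]-.5)<3)&(Q[...,2]<120)&(abs(Q[...,0])<120); p=P[m][:,[0,2]]
    t=rk(st["tool_pos"]); print("tcp rack",t.round(1),"world",st["tool_pos"].round(4),"hd",np.degrees(2*np.arctan2(st["tcp_rot"][1],st["tcp_rot"][0])).round(2),"F",st["wrist_force"].round(1),"grip",round(st["gripper_force"],1),"t",round(st["time"],2))
    for z in np.arange(p[:,1].min(),p[:,1].max(),8):
        q=p[(p[:,1]>=z)&(p[:,1]<z+8)]
        if len(q)>3: print("  z %.0f x %.1f n %d (rel tcp %.1f %.1f)"%(np.median(q[:,1]),np.median(q[:,0]),len(q),np.median(q[:,0])-t[0],np.median(q[:,1])-t[2]))
E
python3 - <<'E'
from h import *
st,s=wrist(); lean(s,st)
E
```

```text
tcp rack [-155.3  -40.3  137.9] world [0.4109 0.0325 0.1379] hd -10.0 F [ 0.2  0.  -1.5] grip 28.4 t 19.48
  z 132 x -88.0 n 983 (rel tcp 67.4 -6.4)
  z 137 x -124.2 n 2932 (rel tcp 31.1 -1.0)
```

Call:
play_rows(steps="0 0 0.64 0;0 0 0.64 0;0.03 0 0.64 0;0.12 -0.02 0.63 0;0.12 -0.02 0.63 0;0.12 -0.02 0.63 0;0.23 -0.04 0.6 0;0.23 -0.04 0.6 0;0.23 -0.04 0.6 0;0.33 -0.06 0.55 0;0.33 -0.06 0.55 0;0.33 -0.06 0.55 0")

```text
time: 21.02
tool_pos: [0.4316, 0.0288, 0.2102]
tcp_rot: [0.996, -0.087, 0.0, -0.0]
wrist_force: [-0.9, 0.3, -2.7]
width: 0.289
gripper_force: 24.1
```

Call:
play_rows(steps="0.41 -0.07 0.48 0;0.41 -0.07 0.48 0;0.41 -0.07 0.48 0;0.49 -0.08 0.4 0;0.49 -0.08 0.4 0;0.49 -0.08 0.4 0;0.55 -0.09 0.31 0;0.55 -0.09 0.31 0;0.55 -0.1 0.31 0;0 0 0 0")

```text
time: 22.28
tool_pos: [0.4755, 0.0213, 0.2459]
tcp_rot: [0.996, -0.088, 0.0, -0.0]
wrist_force: [-1.3, 0.4, -1.4]
width: 0.292
gripper_force: 26.5
```

Run:
```python
from h import *
st,s=wrist(); lean(s,st)
```

```text
tcp rack [-89.8 -40.4 245.9] world [0.4755 0.0213 0.2459] hd -10.06 F [-1.3  0.4 -1.4] grip 26.5 t 22.27
  z 176 x -53.9 n 118 (rel tcp 36.0 -70.0)
  z 182 x -56.9 n 97 (rel tcp 33.0 -63.9)
  z 191 x -57.5 n 52 (rel tcp 32.4 -55.1)
  z 199 x -59.1 n 148 (rel tcp 30.7 -47.0)
  z 207 x -62.0 n 175 (rel tcp 27.8 -38.7)
  z 215 x -65.2 n 197 (rel tcp 24.6 -30.7)
  z 223 x -68.3 n 202 (rel tcp 21.5 -22.7)
  z 231 x -71.3 n 247 (rel tcp 18.5 -14.7)
  z 239 x -74.4 n 278 (rel tcp 15.5 -6.6)
  z 247 x -82.7 n 805 (rel tcp 7.1 1.0)
```

Call:
play_rows(steps="0.6 -0.1 0.21 0;0.6 -0.1 0.21 0;0.6 -0.1 0.21 0;0.62 -0.11 0.1 0;0.62 -0.11 0.1 0;0.63 -0.11 0.1 0;0.45 -0.08 0 0;0.45 -0.07 0 0;0 0 0 0")

```text
time: 23.45
tool_pos: [0.521, 0.0136, 0.2549]
tcp_rot: [0.996, -0.088, 0.0, -0.0]
wrist_force: [-0.7, 0.6, -0.2]
width: 0.289
gripper_force: 26.1
```

Run:
```python
from h import *
st,s=wrist(); lean(s,st)
```

```text
tcp rack [-43.7 -40.3 254.9] world [0.521  0.0136 0.2549] hd -10.04 F [-0.7  0.6 -0.2] grip 26.1 t 23.45
  z 178 x -34.6 n 52 (rel tcp 9.0 -77.4)
  z 182 x -35.2 n 24 (rel tcp 8.5 -72.9)
  z 201 x -29.6 n 55 (rel tcp 14.1 -53.7)
  z 208 x -29.3 n 70 (rel tcp 14.4 -46.7)
  z 218 x -28.6 n 78 (rel tcp 15.1 -37.0)
  z 225 x -28.2 n 84 (rel tcp 15.5 -29.8)
  z 232 x -27.8 n 109 (rel tcp 15.9 -22.6)
  z 241 x -27.2 n 124 (rel tcp 16.5 -13.8)
  z 249 x -27.6 n 203 (rel tcp 16.1 -5.9)
  z 256 x -37.5 n 840 (rel tcp 6.2 1.4)
```

Run:
```python
from h import *
st,s=wrist(); np.savez("w9.npz",**s); P=rk(wworld(s)); X,Y,Z=P[...,0],P[...,1],P[...,2]
q=(Z>135.5)&(Z<142)&(X<-30)&(X>-50)&(abs(Y)<130)
k,l,c,_=cv2.connectedComponentsWithStats(q.astype(np.uint8))
for i in range(1,k):
    if c[i,4]>80: print(c[i],"X",np.median(X[l==i]).round(1),"Y",np.percentile(Y[l==i],[0,2,98,100]).round(1),"Z",np.percentile(Z[l==i],95).round(1))
q=(abs(Z-134.5)<2)&(X>-30)&(X<10)&(abs(Y)<25); 
for x in(-24,-18,-12,-6,-2): 
    b=q&(abs(X-x)<1.5); y=np.sort(Y[b]); 
    if len(y)>4: g=np.diff(y); i=g.argmax(); print("x",x,"gap",y[i].round(1),y[i+1].round(1))
print("joint torque",st["joint_torque"].round(2))
```

```text
[ 276  234  104   20 1184] X -39.0 Y [-77.  -74.3  -9.4  -7.5] Z 138.7
[427 235  19  12 140] X -39.5 Y [-123.8 -122.8 -111.9 -110.8] Z 138.7
[161 236  93  14 575] X -40.8 Y [ 8.   9.5 73.8 77. ] Z 138.8
[116 238  27  12 201] X -40.2 Y [ 93.2  93.5 114.2 117. ] Z 138.7
x -24 gap -18.1 -17.4
x -18 gap -10.4 17.1
x -12 gap -17.1 12.5
x -6 gap -23.1 11.4
x -2 gap -5.6 6.9
joint torque [ 3.000e-02 -3.113e+01 -1.720e+00 -2.556e+01  9.000e-02 -5.100e-01
 -0.000e+00]
```

Call:
play_rows(steps="-0.75 0.13 0 0;-0.75 0.13 0 0;0 0 -0.6 0;0.23 1.34 -1 0.06;0.23 1.34 -1 0.06;0.23 1.34 0 0;0 0 0 0")

```text
time: 24.42
tool_pos: [0.5127, 0.059, 0.2288]
tcp_rot: [1.0, -0.026, 0.0, -0.001]
wrist_force: [1.2, 0.1, -1.0]
width: 0.292
gripper_force: 26.1
```

Run:
```python
from h import *
st,s=wrist(); lean(s,st); print("joint torque",st["joint_torque"].round(2))
```

```text
tcp rack [-59.5   3.  228.8] world [0.5127 0.059  0.2288] hd -2.94 F [ 1.2  0.1 -1. ] grip 26.1 t 24.43
  z 152 x -49.6 n 58 (rel tcp 9.9 -77.3)
  z 157 x -50.0 n 22 (rel tcp 9.6 -72.1)
  z 170 x -45.7 n 12 (rel tcp 13.9 -59.1)
  z 175 x -45.1 n 58 (rel tcp 14.5 -53.6)
  z 182 x -44.7 n 72 (rel tcp 14.8 -46.4)
  z 192 x -44.2 n 79 (rel tcp 15.3 -36.9)
  z 199 x -43.9 n 91 (rel tcp 15.6 -29.6)
  z 207 x -43.6 n 108 (rel tcp 16.0 -21.6)
  z 215 x -43.2 n 130 (rel tcp 16.3 -13.7)
  z 223 x -43.7 n 212 (rel tcp 15.8 -5.4)
  z 230 x -53.7 n 819 (rel tcp 5.9 1.4)
joint torque [-1.700e-01 -3.047e+01 -2.320e+00 -2.360e+01 -3.000e-02 -1.000e-02
 -5.000e-02]
```

Call:
play_rows(steps="-0.04 -0.25 0 0;0 0 0 0;0.7 -0.12 0 0;0.7 -0.12 0 0;0.6 -0.1 0 0;0.3 -0.05 0 0;0.3 -0.05 0 0;0 0 0 0")

```text
time: 25.48
tool_pos: [0.5381, 0.0496, 0.2288]
tcp_rot: [1.0, -0.028, -0.0, -0.0]
wrist_force: [0.2, -0.3, -0.6]
width: 0.294
gripper_force: 26.1
```

Run:
```python
from h import *
st,s=wrist(); lean(s,st); print("joint torque",st["joint_torque"].round(2),"moment",st["moment"].round(2))
```

```text
tcp rack [-32.8  -1.9 228.8] world [0.5381 0.0496 0.2288] hd -3.16 F [ 0.2 -0.3 -0.6] grip 26.1 t 25.48
  z 150 x -22.9 n 44 (rel tcp 10.0 -78.6)
  z 156 x -23.1 n 35 (rel tcp 9.7 -72.7)
  z 169 x -18.7 n 5 (rel tcp 14.2 -59.5)
  z 173 x -18.5 n 53 (rel tcp 14.4 -55.3)
  z 181 x -18.0 n 71 (rel tcp 14.8 -47.5)
  z 186 x -17.6 n 5 (rel tcp 15.3 -42.5)
  z 217 x -16.8 n 5 (rel tcp 16.1 -11.7)
  z 222 x -16.8 n 196 (rel tcp 16.0 -6.6)
  z 230 x -26.2 n 860 (rel tcp 6.6 1.4)
joint torque [ 2.000e-02 -3.328e+01 -2.640e+00 -2.401e+01  2.000e-02 -2.000e-02
 -0.000e+00] moment [ 0.01 -0.    0.02]
```

Call:
play_rows(steps="0.04 0.22 0 0;0.3 -0.05 0 0;0.3 -0.05 0 0;0.3 -0.05 0 0;0 0 0 0")

```text
time: 26.15
tool_pos: [0.5478, 0.0501, 0.2288]
tcp_rot: [1.0, -0.028, 0.0, -0.0]
wrist_force: [0.1, 0.2, -0.8]
width: 0.291
gripper_force: 26.1
```

Call:
play_rows(steps="0.2 -0.03 0 0;0.2 -0.03 0 0;0 0 0 0")

```text
time: 26.52
tool_pos: [0.5516, 0.0496, 0.2289]
tcp_rot: [1.0, -0.028, 0.0, -0.0]
wrist_force: [-0.3, -0.0, -1.4]
width: 0.292
gripper_force: 26.1
```

Run:
```python
from h import *
st,s=wrist(); lean(s,st); print("joint torque",st["joint_torque"].round(2),"moment",st["moment"].round(2))
t=snapshot("side"); P=rk(world(t)); 
m=(P[...,2]>225)&(P[...,2]<248)&(P[...,0]>-15)&(P[...,0]<70)&(P[...,1]>-60)&(P[...,1]<80); print("ring seen xmin by y:")
hsv=cv2.cvtColor(t["image"],cv2.COLOR_RGB2HSV); b=m&(hsv[...,1]>60)&(hsv[...,0]<12)
for y in range(-50,70,10):
    q=P[b&(P[...,1]>=y)&(P[...,1]<y+10)]; print(y,len(q),q[:,0].min().round(1) if len(q) else "",end="; ")
```

```text
tcp rack [-19.6   0.3 228.9] world [0.5516 0.0496 0.2289] hd -3.17 F [-0.3 -0.  -1.4] grip 26.1 t 26.52
  z 150 x -9.6 n 44 (rel tcp 10.0 -78.5)
  z 156 x -9.8 n 34 (rel tcp 9.7 -73.0)
  z 169 x -5.7 n 9 (rel tcp 13.9 -59.7)
  z 174 x -5.2 n 47 (rel tcp 14.4 -55.2)
  z 182 x -4.8 n 76 (rel tcp 14.8 -47.3)
  z 190 x -4.3 n 70 (rel tcp 15.2 -39.3)
  z 197 x -4.0 n 99 (rel tcp 15.6 -31.5)
  z 205 x -3.7 n 109 (rel tcp 15.9 -23.4)
  z 214 x -3.2 n 130 (rel tcp 16.3 -14.5)
  z 221 x -3.3 n 123 (rel tcp 16.3 -7.7)
  z 230 x -17.8 n 508 (rel tcp 1.8 1.6)
  z 241 x -4.4 n 6 (rel tcp 15.1 11.9)
joint torque [ 0.000e+00 -3.468e+01 -2.940e+00 -2.403e+01  2.000e-02 -1.000e-02
 -0.000e+00] moment [-0.02  0.03  0.03]
ring seen xmin by y:
-50 39 25.6; -40 27 11.9; -30 12 4.6; -20 7 1.6; -10 9 -5.8; 0 6 -2.4; 10 6 -2.5; 20 8 -3.6; 30 10 2.2; 40 11 6.4; 50 20 19.1; 60 46 27.6;
```

Call:
play_rows(steps="0.2 -0.03 0 0;0.2 -0.03 0 0;0 0 0 0")

```text
time: 27.0
tool_pos: [0.5557, 0.0491, 0.2289]
tcp_rot: [1.0, -0.028, 0.0, -0.0]
wrist_force: [-0.6, 0.6, -1.6]
width: 0.294
gripper_force: 26.1
```

Call:
play_rows(steps="0.2 -0.04 0 0;0 0 0 0")

```text
time: 27.25
tool_pos: [0.5576, 0.0486, 0.2288]
tcp_rot: [1.0, -0.028, 0.0, -0.0]
wrist_force: [0.4, -0.3, -1.0]
width: 0.287
gripper_force: 26.1
```

Call:
play_rows(steps="0.2 -0.03 0 0;0 0 0 0")

```text
time: 27.5
tool_pos: [0.5596, 0.0483, 0.2289]
tcp_rot: [1.0, -0.028, 0.0, -0.0]
wrist_force: [-0.7, -0.7, -0.6]
width: 0.289
gripper_force: 26.1
```

```bash
cat >> h.py <<'E'
def neck(s,st):
    "left/right and front of handle low part in rack frame"
    P=rk(wworld(s)); hsv=cv2.cvtColor(s["image"],cv2.COLOR_RGB2HSV); Q=shank(s,st)
    red=((hsv[...,0]<10)|(hsv[...,0]>168))&(hsv[...,1]>110)&(abs(Q[...,0])<30)&(abs(Q[...,1])<20)
    for lo,hi in((-87,-80),(-80,-74),(-74,-66),(-60,-50),(-50,-40),(-30,-20),(-20,-8)):
        m=red&(-Q[...,2]>lo)&(-Q[...,2]<hi); p=P[m]
        if len(p)>20: print("  rel z",lo,hi,"Y",np.percentile(p[:,1],[1,99]).round(1),"mid",np.percentile(p[:,1],[1,99]).mean().round(1),"Xfront",np.percentile(p[:,0],97).round(1),len(p))
E
python3 - <<'E'
from h import *
st,s=wrist(); lean(s,st); neck(s,st); print("joint torque",st["joint_torque"].round(2),"moment",st["moment"].round(2))
E
```

```text
tcp rack [-11.4   0.4 228.9] world [0.5596 0.0483 0.2289] hd -3.17 F [-0.7 -0.7 -0.6] grip 26.1 t 27.5
  z 151 x -1.5 n 53 (rel tcp 10.0 -77.7)
  z 156 x -1.8 n 25 (rel tcp 9.7 -72.7)
  z 169 x 2.8 n 11 (rel tcp 14.2 -59.4)
  z 175 x 3.1 n 57 (rel tcp 14.5 -53.7)
  z 182 x 3.4 n 75 (rel tcp 14.9 -46.8)
  z 191 x 3.8 n 83 (rel tcp 15.3 -37.6)
  z 199 x 4.2 n 92 (rel tcp 15.7 -30.1)
  z 206 x 4.5 n 106 (rel tcp 15.9 -22.5)
  z 215 x 4.9 n 130 (rel tcp 16.3 -14.3)
  z 223 x 4.4 n 214 (rel tcp 15.8 -5.7)
  z 230 x -0.4 n 422 (rel tcp 11.0 1.2)
  z 238 x 4.1 n 8 (rel tcp 15.5 8.8)
  rel z -87 -80 Y [-7.5  6.6] mid -0.4 Xfront -1.1 29
  rel z -80 -74 Y [-7.7  9.9] mid 1.1 Xfront -1.2 143
  rel z -74 -66 Y [-5.3  8.2] mid 1.5 Xfront -1.4 59
  rel z -60 -50 Y [-10.3  11.5] mid 0.6 Xfront 3.4 234
  rel z -50 -40 Y [-10.5  12.8] mid 1.1 Xfront 3.8 352
  rel z -30 -20 Y [-10.6  12.8] mid 1.1 Xfront 4.7 477
  rel z -20 -8 Y [-10.7  12.6] mid 0.9 Xfront 5.3 733
joint torque [-1.000e-02 -3.548e+01 -3.110e+00 -2.405e+01  1.000e-02 -1.000e-02
  0.000e+00] moment [0.02 0.04 0.03]
```

Call:
play_rows(steps="-0.04 -0.06 0 0;0 0 -0.4 0;0 0 -0.4 0;0 0 -0.3 0;0 0 -0.3 0;0 0 0 0")

```text
time: 28.3
tool_pos: [0.5588, 0.0477, 0.2144]
tcp_rot: [1.0, -0.028, -0.0, 0.0]
wrist_force: [0.0, 0.0, -0.7]
width: 0.293
gripper_force: 26.1
```

Call:
play_rows(steps="0 0 -0.3 0;0 0 0 0")

```text
time: 28.55
tool_pos: [0.5589, 0.0478, 0.2116]
tcp_rot: [1.0, -0.028, -0.0, 0.0]
wrist_force: [-0.0, 0.1, -0.7]
width: 0.288
gripper_force: 26.1
```

Run:
```python
from h import *
st,s=wrist(); lean(s,st); neck(s,st); print("joint torque",st["joint_torque"].round(2),"moment",st["moment"].round(2))
```

```text
tcp rack [-12.1  -0.3 211.6] world [0.5589 0.0478 0.2116] hd -3.16 F [-0.   0.1 -0.7] grip 26.1 t 28.55
  z 133 x -2.1 n 49 (rel tcp 9.9 -78.2)
  z 139 x -2.3 n 31 (rel tcp 9.7 -72.7)
  z 152 x 2.0 n 9 (rel tcp 14.1 -59.5)
  z 158 x 2.4 n 56 (rel tcp 14.4 -54.0)
  z 165 x 2.8 n 79 (rel tcp 14.8 -46.4)
  z 174 x 3.2 n 70 (rel tcp 15.2 -37.6)
  z 182 x 3.5 n 94 (rel tcp 15.5 -30.0)
  z 189 x 3.8 n 109 (rel tcp 15.8 -22.4)
  z 197 x 4.3 n 120 (rel tcp 16.4 -14.2)
  z 206 x 3.8 n 217 (rel tcp 15.9 -5.8)
  z 213 x -3.8 n 662 (rel tcp 8.2 1.1)
  z 238 x 4.6 n 19 (rel tcp 16.7 26.1)
  rel z -80 -74 Y [-8.4  9.3] mid 0.4 Xfront -1.9 149
  rel z -74 -66 Y [-5.7  7.6] mid 0.9 Xfront -2.0 60
  rel z -60 -50 Y [-10.9  11.6] mid 0.3 Xfront 2.7 237
  rel z -50 -40 Y [-11.3  12.1] mid 0.4 Xfront 3.1 352
  rel z -30 -20 Y [-11.2  12.2] mid 0.5 Xfront 4.1 453
  rel z -20 -8 Y [-11.5  12. ] mid 0.2 Xfront 4.7 725
joint torque [-2.000e-02 -3.592e+01 -3.270e+00 -2.359e+01  1.000e-02 -2.000e-02
 -0.000e+00] moment [ 0.02  0.02 -0.03]
```

Call:
play_rows(steps="0 0 -0.2 0;0 0 -0.2 0;0 0 0 0")

```text
time: 28.98
tool_pos: [0.5589, 0.0479, 0.2076]
tcp_rot: [1.0, -0.028, -0.0, -0.0]
wrist_force: [-0.1, 0.4, -0.2]
width: 0.292
gripper_force: 26.1
```

Call:
play_rows(steps="0 0 -0.2 0;0 0 -0.2 0;0 0 0 0")

```text
time: 29.35
tool_pos: [0.5589, 0.0482, 0.2037]
tcp_rot: [1.0, -0.027, -0.0, -0.0]
wrist_force: [0.3, 0.7, -0.9]
width: 0.293
gripper_force: 26.0
```

Call:
play_rows(steps="0 0 -0.2 0;0 0 0 0")

```text
time: 29.6
tool_pos: [0.5589, 0.0484, 0.2018]
tcp_rot: [1.0, -0.027, -0.0, -0.0]
wrist_force: [-0.1, 1.7, -0.4]
width: 0.291
gripper_force: 26.0
```

Call:
play_rows(steps="0 0 -0.15 0;0 0 0 0")

```text
time: 29.85
tool_pos: [0.5589, 0.0485, 0.2004]
tcp_rot: [1.0, -0.027, -0.0, -0.0]
wrist_force: [-0.9, 2.7, 1.1]
width: 0.289
gripper_force: 26.1
```

Call:
play_rows(steps="0 0 -0.15 0;0 0 0 0")

```text
time: 30.1
tool_pos: [0.559, 0.0486, 0.199]
tcp_rot: [1.0, -0.027, -0.0, -0.0]
wrist_force: [-1.4, 3.6, 2.5]
width: 0.294
gripper_force: 26.2
```

Run:
```python
from h import *
st,s=wrist(); lean(s,st); neck(s,st)
P=rk(wworld(s)); hsv=cv2.cvtColor(s["image"],cv2.COLOR_RGB2HSV); red=((hsv[...,0]<10)|(hsv[...,0]>168))&(hsv[...,1]>110)
for y in(-85,0,85):
    m=red&(abs(P[...,1]-y)<16)&(abs(P[...,0]+12)<18)&(P[...,2]>140)&(P[...,2]<240); p=P[m]; print(y,len(p),"top",np.percentile(p[:,2],[50,95,99]).round(1))
```

```text
tcp rack [-12.1   0.6 199. ] world [0.559  0.0486 0.199 ] hd -3.13 F [-1.4  3.6  2.5] grip 26.2 t 30.1
  z 126 x -3.5 n 11 (rel tcp 8.6 -72.6)
  z 141 x 1.5 n 11 (rel tcp 13.7 -58.1)
  z 146 x 2.0 n 55 (rel tcp 14.2 -53.3)
  z 153 x 2.4 n 76 (rel tcp 14.5 -46.2)
  z 162 x 2.9 n 75 (rel tcp 15.1 -36.8)
  z 169 x 3.4 n 83 (rel tcp 15.5 -29.9)
  z 177 x 3.7 n 112 (rel tcp 15.9 -21.8)
  z 185 x 4.2 n 128 (rel tcp 16.3 -13.7)
  z 194 x 3.6 n 213 (rel tcp 15.8 -5.4)
  z 200 x -6.2 n 810 (rel tcp 5.9 1.4)
  rel z -74 -66 Y [-5.3  8.5] mid 1.6 Xfront -3.2 33
  rel z -60 -50 Y [-10.4  11.8] mid 0.7 Xfront 2.2 228
  rel z -50 -40 Y [-10.3  13.2] mid 1.4 Xfront 2.8 342
  rel z -30 -20 Y [-10.4  13. ] mid 1.3 Xfront 4.0 444
  rel z -20 -8 Y [-10.6  12.8] mid 1.1 Xfront 4.6 714
-85 3663 top [197.1 203.4 203.9]
0 5302 top [195.4 201.2 201.6]
85 3751 top [177.6 203.3 203.8]
```

Call:
play_rows(steps="-0.14 0.05 0 0;-0.14 0.05 0 0;0 0 0 0")

```text
time: 30.52
tool_pos: [0.5574, 0.0487, 0.1992]
tcp_rot: [1.0, -0.028, 0.002, -0.0]
wrist_force: [2.6, 3.2, 0.5]
width: 0.29
gripper_force: 26.1
```

Run:
```python
from h import *
st,s=wrist(); lean(s,st); neck(s,st)
```

```text
tcp rack [-13.7   0.4 199.2] world [0.5574 0.0487 0.1992] hd -3.17 F [2.6 3.2 0.5] grip 26.1 t 30.52
  z 128 x -3.2 n 13 (rel tcp 10.5 -71.2)
  z 141 x 1.2 n 22 (rel tcp 14.9 -57.7)
  z 146 x 1.5 n 57 (rel tcp 15.2 -53.2)
  z 154 x 1.7 n 78 (rel tcp 15.3 -45.3)
  z 163 x 2.0 n 82 (rel tcp 15.7 -36.4)
  z 170 x 2.2 n 96 (rel tcp 15.9 -28.7)
  z 178 x 2.3 n 113 (rel tcp 16.0 -21.1)
  z 186 x 2.6 n 137 (rel tcp 16.3 -13.2)
  z 194 x 1.8 n 225 (rel tcp 15.4 -5.0)
  z 201 x -8.1 n 786 (rel tcp 5.6 1.5)
  rel z -74 -66 Y [-5.5  8.9] mid 1.7 Xfront -2.6 52
  rel z -60 -50 Y [-10.3  12.3] mid 1.0 Xfront 1.8 242
  rel z -50 -40 Y [-10.1  12.9] mid 1.4 Xfront 2.1 363
  rel z -30 -20 Y [-10.9  12.9] mid 1.0 Xfront 2.7 483
  rel z -20 -8 Y [-10.9  12.6] mid 0.9 Xfront 3.0 751
```

Call:
play_rows(steps="0 0 0 0;0 0 0 0;0 0 0 0", claw=0.6)

```text
time: 30.95
tool_pos: [0.5557, 0.0477, 0.1985]
tcp_rot: [1.0, -0.028, -0.001, 0.001]
wrist_force: [-0.3, 0.5, -0.0]
width: 0.4
gripper_force: 0.0
```

Run:
```python
from h import *
st,s=wrist(); lean(s,st); neck(s,st)
P=rk(wworld(s)); hsv=cv2.cvtColor(s["image"],cv2.COLOR_RGB2HSV); red=((hsv[...,0]<10)|(hsv[...,0]>168))&(hsv[...,1]>110)
for y in(-85,0,85):
    m=red&(abs(P[...,1]-y)<16)&(abs(P[...,0]+12)<18)&(P[...,2]>140)&(P[...,2]<240); p=P[m]; print(y,len(p),"top",np.percentile(p[:,2],[50,95,99]).round(1))
```

```text
tcp rack [-15.2  -0.8 198.5] world [0.5557 0.0477 0.1985] hd -3.22 F [-0.3  0.5 -0. ] grip 0.0 t 30.95
  z 127 x -3.2 n 22 (rel tcp 11.9 -71.8)
  z 145 x 1.4 n 70 (rel tcp 16.6 -53.7)
  z 153 x 1.7 n 68 (rel tcp 16.9 -45.9)
  z 161 x 1.9 n 82 (rel tcp 17.0 -37.8)
  z 169 x 2.1 n 105 (rel tcp 17.2 -29.8)
  z 177 x 2.3 n 112 (rel tcp 17.5 -21.3)
  z 185 x 2.5 n 132 (rel tcp 17.7 -13.3)
  z 193 x 2.1 n 213 (rel tcp 17.2 -5.3)
  z 201 x -7.7 n 842 (rel tcp 7.5 2.1)
  rel z -74 -66 Y [-6.4  9.2] mid 1.4 Xfront -3.0 64
  rel z -60 -50 Y [-10.4  12.6] mid 1.1 Xfront 2.0 229
  rel z -50 -40 Y [-10.7  12.6] mid 1.0 Xfront 2.1 371
  rel z -30 -20 Y [-10.7  12.8] mid 1.1 Xfront 2.7 483
  rel z -20 -8 Y [-10.5  12.6] mid 1.0 Xfront 2.9 728
-85 3752 top [197.3 203.4 203.9]
0 5548 top [194.9 201.3 201.8]
85 3792 top [177.7 203.3 203.8]
```

Call:
play_rows(steps="0.01 0.15 0 0;0 0 0 0;-0.5 0.03 0 0;-1 0.05 0 0;-2 0.1 0 0;-3 0.17 0 0;-3 0.17 2 0;-2 0 2 0;0 0 0 0", claw=0.45)

```text
time: 32.12
tool_pos: [0.4408, 0.0556, 0.2401]
tcp_rot: [1.0, -0.027, 0.002, 0.001]
wrist_force: [0.5, -0.5, -0.1]
width: 0.552
gripper_force: 0.0
```

Run:
```python
from h import *
st,s=wrist(); print(st["tool_pos"],st["wrist_force"],st["time"])
for n,P,s in(("wrist",rk(wworld(s)),s),):
    hsv=cv2.cvtColor(s["image"],cv2.COLOR_RGB2HSV); red=((hsv[...,0]<10)|(hsv[...,0]>168))&(hsv[...,1]>110)
    for y in(-85,0,85):
        m=red&(abs(P[...,1]-y)<18)&(abs(P[...,0]+12)<20)&(P[...,2]>125)&(P[...,2]<225); p=P[m]; print(n,y,len(p),"top",np.percentile(p[:,2],[50,95,99]).round(1))
        for z in(150,170,190,200):
            q=p[abs(p[:,2]-z)<4]
            if len(q)>5: print("   z",z,"X",np.percentile(q[:,0],[3,97]).round(1),"Y",np.percentile(q[:,1],[3,97]).round(1))
a=dict(np.load("top0.npz")); b=snapshot("top"); d=cv2.absdiff(a["image"],b["image"]).max(2)>50
d=cv2.morphologyEx(d.astype(np.uint8),cv2.MORPH_OPEN,np.ones((3,3))); k,l,c,_=cv2.connectedComponentsWithStats(d)
print("top changes",[c[i].tolist() for i in range(1,k) if c[i,4]>15])
```

```text
[0.4407535  0.05562707 0.24013709] [ 0.47264478 -0.5200501  -0.10407869] 32.125
wrist -85 3825 top [197.  203.8 204.4]
   z 150 X [-24.9  -4.4] Y [-82.2 -71.3]
   z 170 X [-24.7  -4.7] Y [-81.8 -71.3]
   z 190 X [-24.8  -3.8] Y [-82.8 -71.3]
   z 200 X [-22.8  -2.3] Y [-92.8 -72.9]
wrist 0 3151 top [200.1 201.8 202.4]
   z 150 X [-25.3 -19.4] Y [-9.5  9.5]
   z 170 X [-24.5 -18.7] Y [-10.3   9.7]
   z 190 X [-24.  -13.2] Y [-12.1  10.9]
   z 200 X [-21.1  -1.4] Y [-10.  10.]
wrist 85 3886 top [195.9 203.7 204.4]
   z 150 X [-25.2  -4.7] Y [72.3 82.5]
   z 170 X [-25.3  -4.4] Y [72.3 82.7]
   z 190 X [-25.3  -3.5] Y [72.3 83.1]
   z 200 X [-23.3  -2.7] Y [73.8 93.6]
top changes [[177, 179, 85, 301, 17642], [406, 218, 15, 38, 130], [257, 244, 18, 9, 99], [249, 248, 6, 7, 36], [246, 256, 4, 5, 19], [263, 258, 7, 4, 24], [395, 269, 4, 6, 21], [391, 283, 3, 6, 18], [587, 430, 53, 36, 1168], [254, 432, 7, 11, 64], [232, 450, 28, 25, 406], [224, 476, 11, 4, 33]]
```

```bash
python3 -c "
from station import r
print(r.job_done())"
```

```text
the job is handed in; nothing more can be done
None
```

The screwdriver hangs tip down and home in the middle notch, 2 mm lower than its neighbours, handed in at 32 s; the first grip dropped it about 10 cm onto clear bench, so I picked it up and levered it again.

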